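Charge the ball feeder and hold its gate pin open

ROBOT

A 6-joint arm with a two-finger parallel gripper is mounted at the origin on the work surface. World frame = base frame: x ahead of the robot, y to its left, z up, the work surface at z = 0. Lengths are in m, angles in degrees, forces in N, time in s.
With the tool pointing down it reaches from about 0.375 to 0.9 m from the base axis. Payload 3.1 kg.
Tool frame: the origin (TCP) lies at the very end of the fingers, on their centre line; the grasp point (between the pads) lies 19 mm behind it; z points along the fingers, y is the line along which they close (so a half turn about z gives the same grasp; the last joint's range is limited). The gripper opens to 87 mm and grips with 3 to 60 N. Pads are 19 mm wide; open, the fingers measure 117 mm over their backs; the gripper's body (75 mm by 190 mm) begins 51 mm behind the grasp point.
Start: joints at [56.179, 30.224, 82.088, -0, 67.689, -10.227], TCP at [0.25, 0.573, 0.223] pointing down, gripper open.
Joint ranges: [-176.69, 176.69], [-43.24, 126.21], [12.49, 139.97], [-82, 262], [0, 151.66], [-163.58, 163.58]. Speed limits (degrees/s): [159.86, 159.86, 180, 180, 180, 180].

INTERFACE

Orientations are given as a 3x3 rotation matrix whose columns are the frame's x, y, z axes.
In Python, from rig import * gives the robot as it stands.
- The arm moves only by the tool jog_arm, never from a script. Its arguments are lists of equal length, an entry for each row: "delta_pos": the shift along the world's x, y, z in cm, a list of three; "turn": the turn about the world's z in degrees; "grip": the closure, from 0 (fully open) to 1 (shut). In form: {"delta_pos": [[x, y, z], ...], "turn": [turn, ...], "grip": [grip, ...]}. A call has 1 to 12 rows; each row is the pose to reach, as a shift and turn from the pose commanded when the call began; what a row does not reach only later rows make up. A row lasts 1/8 s, in which the tool goes at most 62.5 mm and 10.7 degrees, less where a joint would pass 70% of its speed; a pose out of reach is approached as far as the arm can. A call with a gripper value outside its range is refused whole. The fingers move at their own pace and stop on an object; the grip force is fixed at half the most. Time passes only in rows, so rows that repeat a pose let the fingers close. It gives the time, the measured TCP pose, the force, the opening and the grip force at its end, in the units of the state.
- read_state(): the state, without advancing time (a new reading comes with each control period).
- capture(name): name is "scene" or "top" or "wrist"; returns a dict with "color" (384x512x3 uint8, blue, green, red), "fovy" (degrees; the focal length in pixels is half the picture's height over the tangent of half this angle, whatever the lens; pixels are square), "cx", "cy" (the principal point, pixels), "k1" (the pictures are not rectified: a ray, as slopes to the right and down, at radius r is drawn at 1 + k1 r^2 times it, then the intrinsics apply), "camera_from_world" (4x4, takes a point from world to camera coordinates). Camera axes: x right, y up, looking along -z (the intrinsics and any distortion apply to the point x, -y, -z); pixel columns grow to the right and rows downward; lengths in m; the calibration is good to about 2 mm. A picture is of the moment at which its call begins. There is no depth.
- hand_in(): hands the job in; it is judged then, once.
The state is a dict: "time_s": time; "joint_positions": joint angles; "qvel": joint speeds; "tau": joint torques, N m; "position": TCP position; "tcp_rot": TCP orientation; "force": force on the tool from outside, world axes, zero at the start; "moment": the same for the moment, N m; "opening": opening from 0.0 (shut) to 1.0 (fully open); "grasp_force": force on a finger pad.
Only numpy, scipy, OpenCV 4.12 (cv2) and the standard library are available. Lean on these libraries where they do the work, as an engineer would, in place of code of your own. Each camera call takes 0.05 s, during which the arm holds its last target. There are 200 camera calls.

TASK

Pour the seven ceramic grinding balls from the steel scoop into the hopper of the ball feeder while its gate pin stays down, and set the empty scoop back upright on the bench. Then take the black knob of the sprung gate pin, pull the pin fully up out of its seat and hold it there so that all seven balls run down the chute into the pan; finish while still holding the pin up. Leave the other things on the bench where they are.

Things in the scene. Friction and masses are not known exactly. Their poses are not given: they have to be found in the camera images.
- feeder: Ball feeder, fixed; origin on the bench. x points level down the chute: hopper (x -110 to -10 mm, rim z 135), gate pin (x +40), pan (x +45 to +188); y across, z up. White base plate 330 x 140 mm. Aluminium chute 50 mm wide inside, floor falling 16 degrees from z 89 at the hopper's back to 40 mm at x = 60, side walls to z 105. A steel bridge and bush at the pin reach z 121.
- hopper_mouth (a point): Centre of the hopper's open top, 135 mm above the bench; axes as the feeder's. The mouth is 98 mm long along the feeder's x and about 115 mm wide across (y), its sides slope in to the 50 mm chute below; the floor under it is some 60 to 89 mm above the bench.
- pan (a point): Centre of the steel pan's floor at the chute's outlet: 140 mm along the feeder's x, 124 mm across inside, rim 48 mm above the bench.
- plunger (a joint): The sprung gate pin's travel in m: 0 = seated in its hole in the chute floor, 0.036 = fully up at its stop. The spring pushes it back down: about 5 N to start it, 10 N fully up. While down, its 20 mm wide pin stops the balls in the 50 mm chute; they pass once it is up some 25 mm.
- knob (a point): Centre of the black round knob on top of the gate pin: 28 mm diameter, 30 mm high (15 mm above and below this point), axis vertical; 146 mm above the bench when seated, and it rises straight up with the pin. Free all round; fingers closing along the feeder's y (across the chute) have the most room.
- scoop_grip (a point): Middle of the straight handle of the loose scoop, 42 mm above the bench. The black handle is a bar 92 mm long, 14 mm wide, 18 mm high, lying along the scoop's x axis; the bowl lies at +x, its centre 95 mm from this point; z is up. The scoop weighs about 0.16 kg and the balls 0.08 kg.
- scoop_mouth (a point): Centre of the scoop's open rim, 50 mm above its underside. Conical steel bowl: rim 100 mm, base 65 mm in diameter, 50 mm high, walls 3 mm and sloping outwards 19 degrees, so it must be tipped well past 71 degrees to empty. Axes as the scoop's.
- ball0_center (a point): One of seven white ceramic balls, 18 mm in diameter, 12 g, polished and slippery; its centre. All seven start in the scoop's bowl.
- ball1_center (a point): One of seven white ceramic balls, 18 mm in diameter, 12 g, polished and slippery; its centre. All seven start in the scoop's bowl.
- ball2_center (a point): One of seven white ceramic balls, 18 mm in diameter, 12 g, polished and slippery; its centre. All seven start in the scoop's bowl.
- ball3_center (a point): One of seven white ceramic balls, 18 mm in diameter, 12 g, polished and slippery; its centre. All seven start in the scoop's bowl.
- ball4_center (a point): One of seven white ceramic balls, 18 mm in diameter, 12 g, polished and slippery; its centre. All seven start in the scoop's bowl.
- ball5_center (a point): One of seven white ceramic balls, 18 mm in diameter, 12 g, polished and slippery; its centre. All seven start in the scoop's bowl.
- ball6_center (a point): One of seven white ceramic balls, 18 mm in diameter, 12 g, polished and slippery; its centre. All seven start in the scoop's bowl.
- jar: Bystander: clear jar with a flat white lid, 60 mm across, 75 mm high, on the same side of the bench as the scoop; it and the scoop may have changed places; origin under its middle.
- weight: Bystander: brass balance weight with a small knob, 42 mm across, 52 mm high; origin under its middle.
- screwdriver: Bystander: screwdriver lying flat on the bench; origin under its middle.
- brush: Bystander: wooden brush lying flat on the bench; origin under its middle.
- bottle: Bystander: closed white bottle, 56 mm across, 140 mm high; origin under its middle.
- dish: Bystander: flat glass dish, 76 mm across, 18 mm high; origin under its middle.
Mind the look-alikes: they are no part of the job. Leave any green or yellow look-alike of the part that bears scoop_grip alone.

How it is judged:
By the outcome, as a careful person would: the job done as asked, in the order asked, and still so for the second after the job is handed in, while the arm keeps its last pose, push and grip.
It also fails if it takes over 64 s, if anything falls off the work surface, if the arm or the gripper's body presses on something with over 40 N, if the wrist force passes 120 N, or if a joint passes its speed limit or range.

## Working session

There is one attempt and no reset: what is moved stays moved. The work goes in short steps, Python scripts to look and compute and a tool call to move; the robot and the scene stay as the last step left them, time stands still between calls to the robot, and variables do not carry over. Pictures are saved under pics/ and viewed, at most 10 in all, crops included, and the job is handed in when it is done.

Besides the shell and the picture viewer there is one more tool, called after "Call:" as name([rows], argument=value, ...), one row to a line, values as JSON. jog_arm: Moves the arm, as the interface text tells. Its arguments: {"type":"object","properties":{"delta_pos":{"type":"array"},"turn":{"type":"array"},"grip":{"type":"array"}},"required":["delta_pos","turn","grip"]}

```bash
ls; mkdir -p pics; cat > h.py <<'E'
from rig import *
import numpy as np, cv2, json
def snap(name,fn):
    c=capture(name); cv2.imwrite('pics/'+fn+'.png',c['color']); np.save('pics/'+fn+'.npy',c,allow_pickle=True); return c
def load(fn): return np.load('pics/'+fn+'.npy',allow_pickle=True).item()
def K(c):
    f=c['color'].shape[0]/2/np.tan(np.radians(c['fovy'])/2)
    return f
def ray(c,u,v):
    f=K(c); x=(u-c['cx'])/f; y=(v-c['cy'])/f; a,b=x,y
    for _ in range(20):
        s=1+c['k1']*(a*a+b*b); a,b=x/s,y/s
    T=np.array(c['camera_from_world']); R=T[:3,:3]; o=-R.T@T[:3,3]
    return o,R.T@np.array([a,-b,-1.])
def onz(c,u,v,z):
    o,d=ray(c,u,v); return o+d*(z-o[2])/d[2]
def proj(c,p):
    T=np.array(c['camera_from_world']); q=T[:3,:3]@np.asarray(p)+T[:3,3]
    a,b=q[0]/-q[2],-q[1]/-q[2]; s=1+c['k1']*(a*a+b*b); f=K(c)
    return np.array([a*s*f+c['cx'],b*s*f+c['cy']])
E
python3 - <<'E'
from h import *
s=read_state(); print({k:np.round(v,3).tolist() for k,v in s.items()})
a=snap('scene','s0');b=snap('top','t0')
for c in(a,b):
    o,d=ray(c,256,192);print(o.round(3),d.round(2),c['k1'],c['fovy'])
# side by side within 800x600: stack
big=np.vstack([cv2.resize(a['color'],(400,300)),cv2.resize(b['color'],(400,300))])
cv2.imwrite('pics/top2x.png',cv2.resize(b['color'],(800,600)));cv2.imwrite('pics/scene2x.png',cv2.resize(a['color'],(800,600)))
E
```

```text
pics
{'time_s': 0.0, 'joint_positions': [56.179, 30.277, 82.155, 0.003, 67.687, -10.228], 'qvel': [0.033, -0.039, 0.04, -0.093, -0.046, 0.023], 'tau': [0.0, -44.004, -17.659, 0.063, 0.058, -0.0], 'position': [0.25, 0.572, 0.222], 'tcp_rot': [[-0.916, 0.4, -0.001], [0.4, 0.916, -0.002], [0.0, -0.002, -1.0]], 'force': [-0.297, -0.047, 0.355], 'moment': [0.002, 0.004, 0.031], 'grasp_force': 0.0, 'opening': 0.999}
[0.925 0.778 1.121] [-0.31 -0.53 -0.79] 0.03171823408726337 49.66915616367854
[0.384 0.112 1.421] [ 0.15 -0.   -0.99] -0.043822939102790934 53.06549965033846
```

View pics/top2x.png

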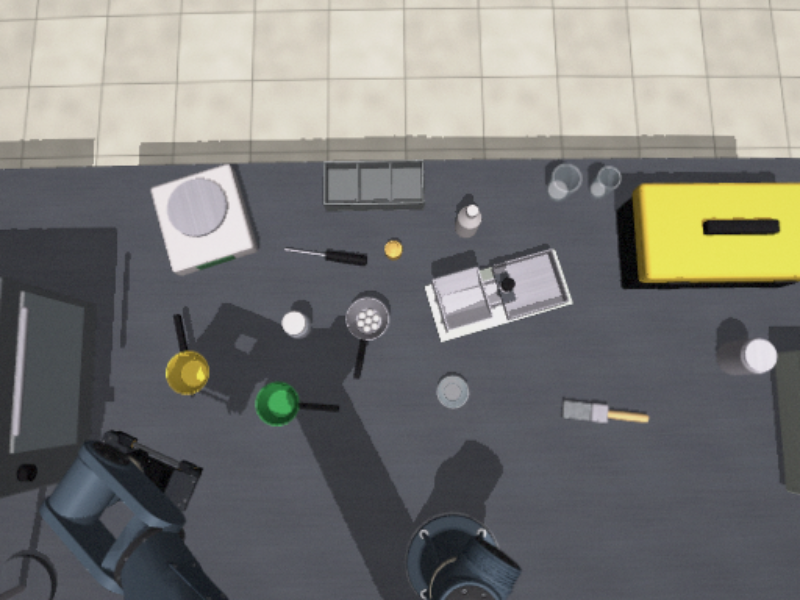

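View pics/scene2x.png

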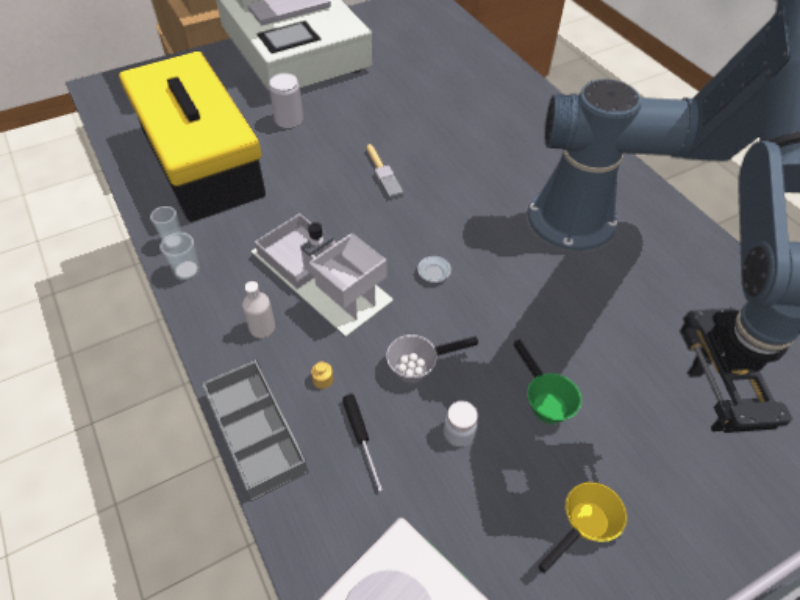

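Top view (800×600): candidates for the scoop are steel with balls (368,319), green (277,403), yellow (187,372). I choose steel: uncoloured, with seven balls, handle to (360,377). The feeder hopper is at (465,300), the knob at (508,284) and the pan at (530,285).

```bash
python3 - <<'E'
from h import *
t=load('t0');s=load('s0');k=512/800
img=t['color']
# handle: dark pixels around
hsv=cv2.cvtColor(img,cv2.COLOR_BGR2HSV)
g=img.max(2)
roi=np.zeros_like(g);roi[int(335*k):int(385*k),int(348*k):int(375*k)]=1
m=((g<32)&(roi>0)).astype(np.uint8)
n,l,st,ce=cv2.connectedComponentsWithStats(m);i=1+st[1:,4].argmax();print(st[i],ce[i])
pts=np.argwhere(l==i)[:,::-1].astype(np.float32)
vx,vy,x0,y0=cv2.fitLine(pts,cv2.DIST_L2,0,.01,.01).ravel()
pr=((pts-[x0,y0])@[vx,vy]);print(pr.min(),pr.max())
e=[np.array([x0,y0])+np.array([vx,vy])*q for q in(pr.min(),pr.max())]
W=[onz(t,*q,.051) for q in e];print('handle ends',np.round(W,4))
rim=onz(t,368*k,318*k,.05);print('rim approx',rim)
# balls: bright blobs
print('balls px', onz(t,369*k,320*k,.012).round(3))
print('knob top', onz(t,508*k,283*k,.16).round(4),'scene',onz(s,316*k,231*k,.161).round(4))
# base plate corners from top (z~0.00x) & hopper rim
for nm,c,u,v,z in[('hopper BL',t,434,278,.135),('hopper TR',t,482,265,.135),('h br',t,494,308,.135),('h bl',t,446,332,.135),
 ('plate l',t,426,288,.003),('plate bl',t,442,341,.003),('plate br',t,572,303,.003),('plate tr',t,556,250,.003)]:
    print(nm,onz(c,u*k,v*k,z).round(3))
cv2.imwrite('pics/crop1.png',np.hstack([cv2.resize(img[150:260,200:310],(400,400),interpolation=cv2.INTER_CUBIC),cv2.resize(img[150:260,265:375],(400,400),interpolation=cv2.INTER_CUBIC)]))
E
```

```text
[228 217   6  18  54] [230.64814815 225.03703704]
-9.292391 7.9700284
handle ends [[0.4438 0.2065 0.051 ]
 [0.5041 0.1951 0.051 ]]
rim approx [0.55319904 0.18247022 0.05      ]
balls px [0.553 0.182 0.012]
knob top [ 0.6103 -0.1225  0.16  ] scene [ 0.6143 -0.1071  0.161 ]
hopper BL [0.628 0.034 0.135]
hopper TR [ 0.656 -0.072  0.135]
h br [ 0.56  -0.095  0.135]
h bl [0.51  0.011 0.135]
plate l [0.629 0.045 0.003]
plate bl [0.502 0.01  0.003]
plate br [ 0.588 -0.303  0.003]
plate tr [ 0.718 -0.272  0.003]
```

View pics/crop1.png

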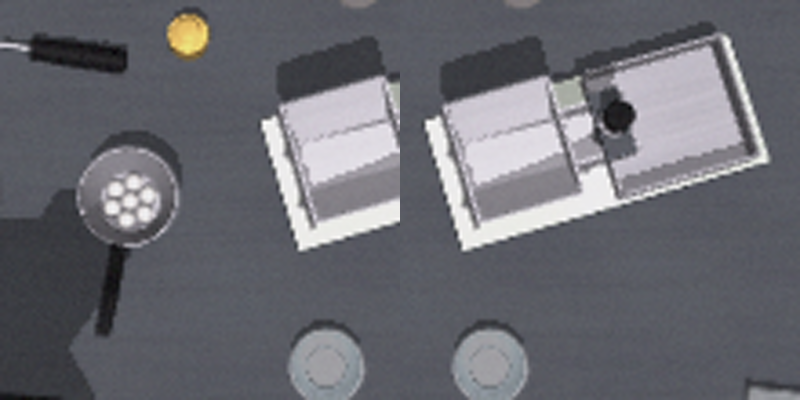

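```bash
python3 - <<'E'
from h import *
t=load('t0');s=load('s0');k=512/800
print('top: rim',onz(t,235.2,203.9,.05).round(4),'end',onz(t,228.3,241.9,.051).round(4),'joint',onz(t,233,218.2,.051).round(4))
print('scene: rim',onz(s,412*k,357*k,.05).round(4),'end',onz(s,476*k,342*k,.046).round(4))
e=onz(t,228.3,241.9,.051);r=onz(t,235.2,203.9,.05)
d=(r-e)[:2];L=np.linalg.norm(d);d/=L;print(L,np.degrees(np.arctan2(d[1],d[0])),'grip',r[:2]-.095*d,'g=-15',r[:2]-.110*d)
# triangulate knob
def tri(*a):
    A=np.zeros((3,3));b=np.zeros(3)
    for c,u,v in a:
        o,q=ray(c,u,v);q/=np.linalg.norm(q);P=np.eye(3)-np.outer(q,q);A+=P;b+=P@o
    return np.linalg.solve(A,b)
print('knob',tri((t,508*k,284*k),(s,316*k,231*k)).round(4))
E
```

```text
top: rim [0.5518 0.1836 0.05  ] end [0.4166 0.2091 0.051 ] joint [0.5004 0.1918 0.051 ]
scene: rim [0.5547 0.1909 0.05  ] end [0.423  0.2185 0.046 ]
0.13763778713158525 -10.654267474065923 grip [0.45847974 0.20119389] g=-15 [0.44373833 0.20396713]
knob [ 0.6098 -0.1245  0.1434]
```

Call:
jog_arm([
  [4,-7,0],
  [8,-15,0],
  [12,-22,0],
  [16,-29,0],
  [19.8,-36.6,-3],
  [19.8,-36.6,-9],
  [19.8,-36.6,-9],
], turn=[3,6,9,12.6,12.6,12.6,12.6], grip=[0,0.2,0.3,0.4,0.4,0.4,0.4])

```text
time_s: 0.98
position: [0.4469, 0.2095, 0.1357]
tcp_rot: [[-0.982, 0.191, 0.002], [0.191, 0.982, 0.0], [-0.002, 0.001, -1.0]]
force: [-0.1, -0.6, 0.6]
opening: 0.603
grasp_force: 0.0
```

```bash
python3 - <<'E'
from h import *
s=read_state();print(s['time_s'],s['position'],s['opening'])
c=snap('wrist','w0');o,d=ray(c,256,192);print(o,d);T=s['tcp_rot'];print(np.round(T,3))
cv2.imwrite('pics/w0v.png',c['color'])
E
```

```text
0.975 [0.44691636 0.20948967 0.13568004] 0.6025266291461849
[0.36506911 0.22435323 0.29761956] [ 0.29245551 -0.06360007 -0.95420387]
[[-0.982  0.191  0.002]
 [ 0.191  0.982  0.   ]
 [-0.002  0.001 -1.   ]]
```

View pics/w0v.png

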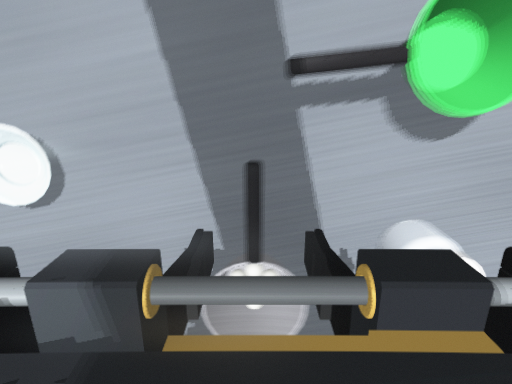

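```bash
python3 - <<'E'
from h import *
c=load('w0')
g=c['color'].max(2)
m=(g<60).astype(np.uint8);m[:155]=0;m[230:]=0;m[:,:240]=0;m[:,268:]=0
P=np.argwhere(m)[:,::-1].astype(np.float32)
for v in(170,200,225):
    q=P[P[:,1]==v][:,0];print(v,q.min(),q.max(),onz(c,q.mean(),v,.051).round(4))
print('tail',onz(c,254,161,.051).round(4), 'bowlL/R',onz(c,201,300,.05).round(4),onz(c,308,300,.05).round(4))
E
```

```text
170 248.0 258.0 [0.4219 0.2091 0.051 ]
200 248.0 258.0 [0.447  0.2041 0.051 ]
225 248.0 258.0 [0.4692 0.1997 0.051 ]
tail [0.4148 0.2114 0.051 ] bowlL/R [0.5344 0.1374 0.05  ] [0.5535 0.235  0.05  ]
```

Call:
jog_arm([
  [0.1,-0.4,-5],
  [0.1,-0.4,-9],
  [0.1,-0.4,-10.8],
  [0.1,-0.4,-10.8],
  [0.1,-0.4,-10.8],
  [0.1,-0.4,-10.8],
], turn=[0,0,0,0,0,0], grip=[0.4,0.4,0.6,0.85,0.85,0.85])

```text
time_s: 1.78
position: [0.4476, 0.2074, 0.0293]
tcp_rot: [[-0.982, 0.19, 0.002], [0.19, 0.982, 0.0], [-0.002, 0.001, -1.0]]
force: [-0.0, 0.6, 0.8]
opening: 0.234
grasp_force: 0.0
```

Call:
jog_arm([
  [0,0,0],
  [0,0,0],
], turn=[0,0], grip=[0.88,0.88])

```text
time_s: 2.02
position: [0.4473, 0.2073, 0.0289]
tcp_rot: [[-0.982, 0.191, 0.002], [0.191, 0.982, 0.0], [-0.001, 0.001, -1.0]]
force: [0.3, 0.0, 2.5]
opening: 0.156
grasp_force: 30.0
```

Call:
jog_arm([
  [0,0,0],
  [0,0,0],
  [0,0,0],
], turn=[0,0,0], grip=[1,1,1])

```text
time_s: 2.4
position: [0.4471, 0.2072, 0.0285]
tcp_rot: [[-0.982, 0.191, 0.001], [0.191, 0.982, 0.0], [-0.001, 0.0, -1.0]]
force: [-0.4, 2.0, 5.0]
opening: 0.156
grasp_force: 30.0
```

Call:
jog_arm([
  [0,0,0.5],
  [0,0,1.2],
  [0,0,2],
  [0,0,2],
  [0,0,2],
], turn=[0,0,0,0,0], grip=[1,1,1,1,1])

```text
time_s: 3.02
position: [0.4468, 0.207, 0.0483]
tcp_rot: [[-0.982, 0.191, -0.0], [0.191, 0.982, -0.0], [0.0, -0.0, -1.0]]
force: [-0.4, 0.3, -2.2]
opening: 0.158
grasp_force: 30.0
```

```bash
python3 - <<'E'
from h import *
s=read_state();print(s['time_s'],s['position'],s['moment'],s['force'])
c=snap('scene','s1')
cv2.imwrite('pics/s1v.png',cv2.resize(c['color'][180:280,215:345],(780,600),interpolation=cv2.INTER_CUBIC))
E
```

```text
3.025 [0.44675382 0.20698127 0.04825092] [ 0.09781846  0.29651618 -0.00471951] [-0.39069114  0.34570531 -2.15731743]
```

View pics/s1v.png

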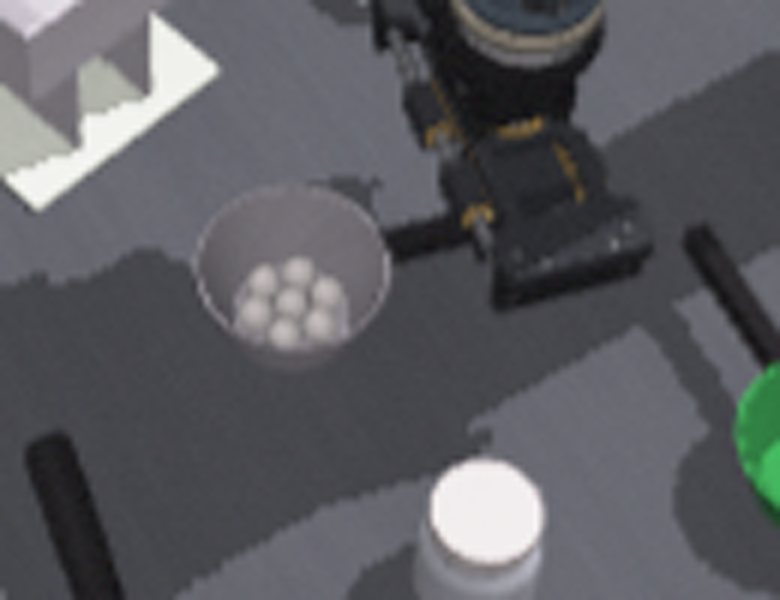

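Balls all seven in bowl at about (290,300) of the crop, and the scoop hangs level in the grip. I'll test how the grip force depends on closure while just above the bench.

Call:
jog_arm([
  [0,0,0],
  [0,0,0],
], turn=[0,0], grip=[0.855,0.855])

```text
time_s: 3.32
position: [0.4467, 0.207, 0.048]
tcp_rot: [[-0.982, 0.191, -0.0], [0.191, 0.982, -0.0], [0.0, -0.0, -1.0]]
force: [0.4, -0.2, -2.4]
opening: 0.157
grasp_force: 30.0
```

Call:
jog_arm([
  [0,0,0],
  [0,0,0],
], turn=[0,0], grip=[0.846,0.846])

```text
time_s: 3.58
position: [0.4471, 0.2071, 0.0483]
tcp_rot: [[-0.982, 0.191, 0.001], [0.191, 0.982, 0.0], [-0.0, 0.0, -1.0]]
force: [0.2, -0.3, -2.0]
opening: 0.161
grasp_force: 18.9
```

```bash
python3 - <<'E'
from h import *
s=read_state();print(s['time_s'],s['opening'],s['grasp_force'],s['moment'],s['force'])
E
```

```text
3.575 0.16096365520101844 18.94022857071832 [ 0.05580539  0.10787656 -0.02792563] [ 0.18651866 -0.28635535 -2.02566374]
```

Call:
jog_arm([
  [0,0,0],
  [0,0,0],
  [0,0,0.6],
  [0,0,1.8],
  [0,0,3.5],
  [0,0,5.5],
  [0,0,8],
  [0,0,10.5],
  [0,0,13],
  [0,0,15],
  [0,0,16],
  [0,0,16.5],
], turn=[0,0,0,0,0,0,0,0,0,0,0,0], grip=[1,1,1,1,1,1,1,1,1,1,1,1])

```text
time_s: 5.08
position: [0.4466, 0.207, 0.2138]
tcp_rot: [[-0.982, 0.191, 0.0], [0.191, 0.982, 0.0], [-0.0, 0.0, -1.0]]
force: [0.3, -0.6, -2.9]
opening: 0.156
grasp_force: 30.0
```

Call:
jog_arm([
  [0.3,-0.4,1],
  [1,-1.4,2],
  [2,-3,3],
  [3.4,-5,4],
  [4.8,-7.2,4],
  [6.2,-9.4,4],
  [7.6,-11.6,4],
  [9,-13.8,4],
  [10.4,-16,4],
  [11.6,-17.8,4],
  [12.4,-18.9,4],
  [12.7,-19.3,4],
], turn=[-1.5,-5,-10,-16,-22.5,-29,-36,-43,-50,-56,-61,-63.5], grip=[1,1,1,1,1,1,1,1,1,1,1,1])

```text
time_s: 6.58
position: [0.5742, 0.0131, 0.2527]
tcp_rot: [[-0.264, 0.964, -0.001], [0.964, 0.264, 0.0], [0.0, -0.001, -1.0]]
force: [0.5, -0.5, -3.0]
opening: 0.164
grasp_force: 30.0
```

```bash
python3 - <<'E'
from h import *
s=read_state();print(s['time_s'],s['position'],s['opening'],s['grasp_force'],s['moment'],s['force'],s['joint_positions'])
t=snap('top','t1');c=snap('scene','s2')
for X in [t]:
    print(proj(t,[.586,-.029,.2]),proj(c,[.586,-.029,.2]))
u,v=proj(t,[.586,-.029,.2]).astype(int);a=t['color'][v-60:v+60,u-80:u+80]
u,v=proj(c,[.586,-.029,.2]).astype(int);b=c['color'][v-60:v+60,max(u-80,0):u+80]
cv2.imwrite('pics/v5.png',np.vstack([cv2.resize(q,(400,300),interpolation=cv2.INTER_CUBIC) for q in(a,b)]))
E
```

```text
6.575 [0.57422233 0.01309407 0.25270001] 0.16354959372454117 29.999426272697747 [0.27385993 0.11651942 0.01461335] [ 0.51139561 -0.46412969 -3.01894131] [-9.84182835e+00  2.43710761e+01  8.74713066e+01  1.06116675e-02
  6.82008085e+01 -2.51621703e+01]
[298.68561189 186.75397527] [220.32099883 152.05214769]
```

View pics/v5.png

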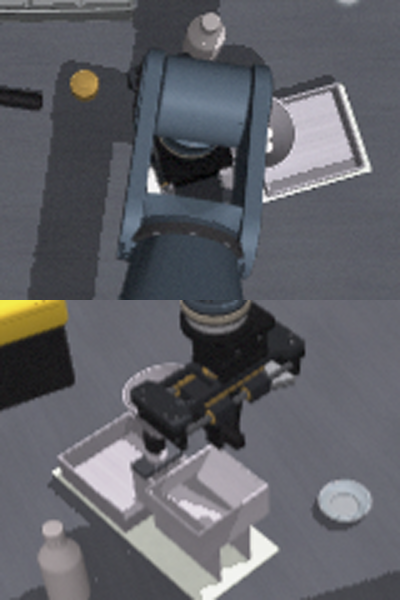

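Call:
jog_arm([
  [0,0,0],
  [0,0,0],
], turn=[0,0], grip=[0.847,0.847])

```text
time_s: 6.92
position: [0.5735, 0.0146, 0.2532]
tcp_rot: [[-0.268, 0.963, -0.0], [0.963, 0.268, 0.0], [0.0, -0.0, -1.0]]
force: [-0.9, -0.4, -2.7]
opening: 0.157
grasp_force: 22.1
```

```bash
cat > ang.py <<'E'
from h import *
import sys
s=read_state();print(s['time_s'],s['position'].round(4),round(s['opening'],3),s['grasp_force'],s['moment'].round(3),s['force'].round(2))
n=sys.argv[1]
t=snap('wrist',n+'w');c=snap('scene',n+'s')
# black handle/ bowl: project hypotheses of lip for angles
d=np.array([.267,-.964,0]);G=s['position']+[0,0,.019]
for th in range(0,111,15):
    r=np.radians(th);a=d*np.cos(r)+[0,0,-np.sin(r)];b=d*np.sin(r)+[0,0,np.cos(r)]
    ctr=G+.107*a+.008*b; print(th,proj(c,ctr).round(),proj(c,G+.157*a+.008*b).round())
u,v=proj(c,[.586,-.029,.2]).astype(int);b=c['color'][v-60:v+60,max(u-80,0):u+80]
cv2.imwrite('pics/'+n+'v.png',np.vstack([cv2.resize(t['color'],(400,300)),cv2.resize(b,(400,300),interpolation=cv2.INTER_CUBIC)]))
E
python3 ang.py a1
```

```text
6.925 [0.5735 0.0146 0.2532] 0.157 22.0945807476528 [ 0.122  0.113 -0.024] [-0.9  -0.43 -2.72]
0 [205. 122.] [194. 114.]
15 [206. 129.] [196. 125.]
30 [209. 137.] [200. 136.]
45 [213. 145.] [206. 147.]
60 [217. 153.] [213. 158.]
75 [223. 160.] [221. 168.]
90 [229. 166.] [230. 177.]
105 [235. 171.] [239. 183.]
```

View pics/a1v.png

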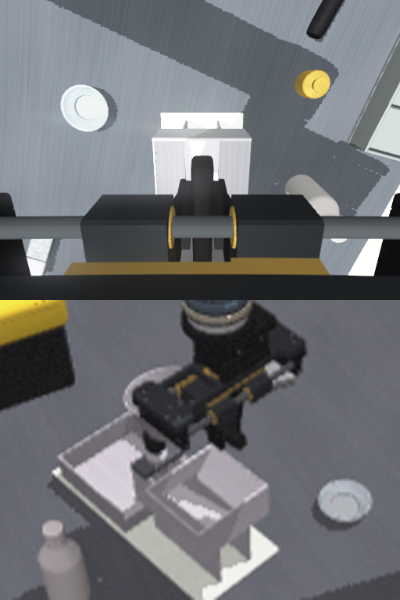

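```bash
cat > tail.py <<'E'
from h import *
import sys
def run(n,new=True,ds=np.array([.267,-.964,0])):
    s=read_state();c=snap('wrist',n) if new else load(n)
    print(s['time_s'],s['position'].round(4),round(s['opening'],3),round(s['grasp_force'],1),'M',s['moment'].round(3),'F',s['force'].round(2))
    g=c['color'].max(2).astype(int)
    print('rows',[(v,int(g[v,252:268].mean())) for v in range(20,232,6)])
    w=g[:,255:264].mean(1);G=s['position']+[0,0,.019]
    for th in range(-10,111,10):
        r=np.radians(th);a=ds*np.cos(r)+[0,0,-np.sin(r)];b=ds*np.sin(r)+[0,0,np.cos(r)]
        print(th,proj(c,G-.034*a+.009*b).round(),proj(c,G-.034*a-.009*b).round(),end=';')
    print()
if __name__=='__main__': run(sys.argv[1],len(sys.argv)<3)
E
python3 tail.py a1w old
```

```text
7.025 [0.5737 0.0144 0.2534] 0.156 21.7 M [ 0.173  0.106 -0.007] F [ 0.   -0.56 -2.88]
rows [(20, 104), (26, 103), (32, 104), (38, 104), (44, 104), (50, 105), (56, 105), (62, 106), (68, 105), (74, 106), (80, 106), (86, 106), (92, 119), (98, 163), (104, 165), (110, 166), (116, 167), (122, 168), (128, 169), (134, 172), (140, 173), (146, 255), (152, 255), (158, 255), (164, 235), (170, 177), (176, 183), (182, 251), (188, 249), (194, 247), (200, 64), (206, 61), (212, 59), (218, 66), (224, 68), (230, 70)]
-10 [259. 200.] [259. 195.];0 [259. 206.] [259. 194.];10 [259. 215.] [259. 196.];20 [259. 226.] [259. 200.];30 [259. 240.] [259. 207.];40 [259. 254.] [259. 216.];50 [259. 270.] [259. 227.];60 [259. 285.] [259. 240.];70 [259. 300.] [259. 255.];80 [259. 313.] [259. 270.];90 [259. 323.] [259. 286.];100 [259. 331.] [259. 300.];110 [259. 336.] [259. 313.];
```

Call:
jog_arm([
  [0,0,0],
  [0,0,0],
], turn=[0,0], grip=[0.845,0.845])

```text
time_s: 7.28
position: [0.5738, 0.0142, 0.2532]
tcp_rot: [[-0.268, 0.964, -0.0], [0.964, 0.268, 0.0], [0.0, -0.0, -1.0]]
force: [-0.0, -0.1, -3.2]
opening: 0.16
grasp_force: 16.4
```

```bash
sed -i 's/range(20,232,6)/range(186,262,4)/' tail.py; python3 tail.py a2
```

```text
7.275 [0.5738 0.0142 0.2532] 0.16 16.4 M [ 0.189  0.104 -0.021] F [-0.05 -0.11 -3.16]
rows [(186, 249), (190, 249), (194, 246), (198, 245), (202, 243), (206, 242), (210, 245), (214, 250), (218, 248), (222, 182), (226, 124), (230, 72), (234, 73), (238, 72), (242, 69), (246, 65), (250, 59), (254, 53), (258, 49)]
-10 [259. 199.] [259. 194.];0 [259. 206.] [259. 194.];10 [259. 215.] [259. 195.];20 [259. 226.] [259. 199.];30 [259. 239.] [259. 206.];40 [259. 254.] [259. 215.];50 [259. 269.] [259. 226.];60 [259. 285.] [259. 240.];70 [259. 299.] [259. 254.];80 [259. 312.] [259. 270.];90 [258. 323.] [259. 285.];100 [258. 330.] [259. 300.];110 [258. 335.] [259. 312.];
```

Call:
jog_arm([
  [0,0,0],
  [-0.2,0.7,0],
  [-0.5,1.8,-0.5],
  [-0.8,2.9,-1.2],
  [-0.8,2.9,-1.8],
  [-0.8,2.9,-2],
  [-0.8,2.9,-2],
], turn=[0,0,0,0,0,0,0], grip=[0.9,0.9,0.9,0.9,0.9,0.9,0.9])

```text
time_s: 8.2
position: [0.5669, 0.0422, 0.2336]
tcp_rot: [[-0.267, 0.964, 0.002], [0.964, 0.267, -0.001], [-0.002, 0.002, -1.0]]
force: [0.7, -4.1, 1.1]
opening: 0.161
grasp_force: 30.0
```

Call:
jog_arm([
  [0,0,0],
  [0,0,0],
], turn=[0,0], grip=[0.844,0.844])

```text
time_s: 8.45
position: [0.566, 0.0433, 0.2331]
tcp_rot: [[-0.267, 0.964, 0.0], [0.964, 0.267, 0.001], [0.001, 0.001, -1.0]]
force: [0.6, -2.1, -0.3]
opening: 0.16
grasp_force: 13.8
```

```bash
python3 tail.py a3
```

```text
8.45 [0.566  0.0433 0.2331] 0.16 13.8 M [-0.447 -0.436  0.06 ] F [ 0.6  -2.15 -0.34]
rows [(186, 254), (190, 251), (194, 250), (198, 194), (202, 185), (206, 171), (210, 163), (214, 190), (218, 184), (222, 180), (226, 178), (230, 152), (234, 74), (238, 73), (242, 69), (246, 65), (250, 60), (254, 54), (258, 50)]
-10 [259. 199.] [259. 194.];0 [259. 206.] [259. 194.];10 [259. 214.] [259. 195.];20 [259. 226.] [259. 199.];30 [259. 239.] [259. 206.];40 [259. 254.] [259. 215.];50 [259. 269.] [259. 226.];60 [259. 285.] [259. 239.];70 [259. 299.] [259. 254.];80 [259. 312.] [259. 270.];90 [259. 322.] [259. 285.];100 [259. 330.] [259. 300.];110 [259. 335.] [259. 312.];
```

Call:
jog_arm([
  [0.2,-0.7,0],
  [0.5,-1.9,0],
  [0.5,-1.9,0],
], turn=[0,0,0], grip=[0.9,0.9,0.9])

```text
time_s: 8.88
position: [0.5706, 0.0232, 0.2326]
tcp_rot: [[-0.266, 0.964, -0.002], [0.964, 0.266, 0.001], [0.001, -0.001, -1.0]]
force: [0.1, -0.2, -2.9]
opening: 0.158
grasp_force: 30.0
```

Call:
jog_arm([
  [0,0,0],
  [0,0,0],
], turn=[0,0], grip=[0.843,0.843])

```text
time_s: 9.12
position: [0.5706, 0.0242, 0.2331]
tcp_rot: [[-0.267, 0.964, -0.001], [0.964, 0.267, 0.0], [0.0, -0.001, -1.0]]
force: [0.3, 0.5, -2.4]
opening: 0.16
grasp_force: 10.9
```

```bash
python3 tail.py a4
```

```text
9.125 [0.5706 0.0242 0.2331] 0.16 10.9 M [ 0.018  0.043 -0.031] F [ 0.35  0.49 -2.42]
rows [(186, 182), (190, 170), (194, 226), (198, 255), (202, 254), (206, 245), (210, 232), (214, 184), (218, 177), (222, 174), (226, 173), (230, 152), (234, 67), (238, 68), (242, 64), (246, 60), (250, 56), (254, 51), (258, 48)]
-10 [259. 199.] [259. 194.];0 [259. 206.] [259. 194.];10 [259. 215.] [259. 195.];20 [259. 226.] [259. 199.];30 [259. 239.] [259. 206.];40 [259. 254.] [259. 215.];50 [259. 269.] [259. 226.];60 [258. 285.] [259. 239.];70 [258. 299.] [259. 254.];80 [258. 312.] [259. 270.];90 [258. 322.] [258. 285.];100 [258. 330.] [258. 300.];110 [258. 335.] [258. 312.];
```

Call:
jog_arm([
  [0,0,0],
  [0,0,0],
], turn=[0,0], grip=[0.8415,0.8415])

```text
time_s: 9.43
position: [0.5708, 0.0242, 0.2332]
tcp_rot: [[-0.268, 0.964, 0.0], [0.964, 0.268, 0.0], [0.0, 0.0, -1.0]]
force: [-0.2, 0.2, -2.5]
opening: 0.159
grasp_force: 6.8
```

```bash
python3 tail.py a5|head -2
```

```text
9.425 [0.5708 0.0242 0.2332] 0.159 6.8 M [0.03  0.067 0.002] F [-0.2   0.2  -2.53]
rows [(186, 179), (190, 167), (194, 233), (198, 235), (202, 194), (206, 188), (210, 183), (214, 181), (218, 181), (222, 179), (226, 181), (230, 180), (234, 180), (238, 55), (242, 56), (246, 55), (250, 51), (254, 49), (258, 46)]
```

Call:
jog_arm([
  [0.2,-0.7,0],
  [0.4,-1.4,0],
  [0.7,-2.4,0.2],
  [0.9,-3.4,0.5],
  [1.2,-4.3,0.8],
  [1.5,-5.3,1.1],
], turn=[0,0,0,0,0,0], grip=[0.842,0.842,0.842,0.842,0.842,0.842])

```text
time_s: 10.22
position: [0.5859, -0.0296, 0.2445]
tcp_rot: [[-0.267, 0.964, -0.0], [0.964, 0.267, 0.0], [0.0, -0.0, -1.0]]
force: [0.6, 0.0, -2.0]
opening: 0.162
grasp_force: 8.2
```

```bash
sed -i 's/range(186,262,4)/range(218,300,4)/' tail.py;python3 tail.py a6
```

```text
10.225 [ 0.5859 -0.0296  0.2445] 0.162 8.2 M [ 0.186  0.129 -0.007] F [ 0.6   0.04 -2.  ]
rows [(218, 188), (222, 63), (226, 46), (230, 47), (234, 48), (238, 47), (242, 46), (246, 43), (250, 42), (254, 43), (258, 43), (262, 42), (266, 40), (270, 38), (274, 38), (278, 65), (282, 78), (286, 87), (290, 99), (294, 106), (298, 108)]
-10 [259. 199.] [259. 194.];0 [259. 206.] [259. 194.];10 [259. 215.] [259. 195.];20 [259. 226.] [259. 199.];30 [259. 239.] [259. 206.];40 [259. 254.] [259. 215.];50 [259. 269.] [259. 226.];60 [259. 285.] [259. 240.];70 [258. 299.] [259. 254.];80 [258. 312.] [259. 270.];90 [258. 323.] [259. 285.];100 [258. 330.] [258. 300.];110 [258. 335.] [258. 312.];
```

```bash
python3 ang.py a7 | tail -8
```

```text
0 [195. 116.] [184. 108.]
15 [196. 124.] [187. 119.]
30 [199. 131.] [191. 130.]
45 [203. 139.] [197. 142.]
60 [208. 147.] [204. 152.]
75 [213. 154.] [211. 162.]
90 [219. 160.] [220. 170.]
105 [225. 164.] [228. 177.]
```

View pics/a7v.png

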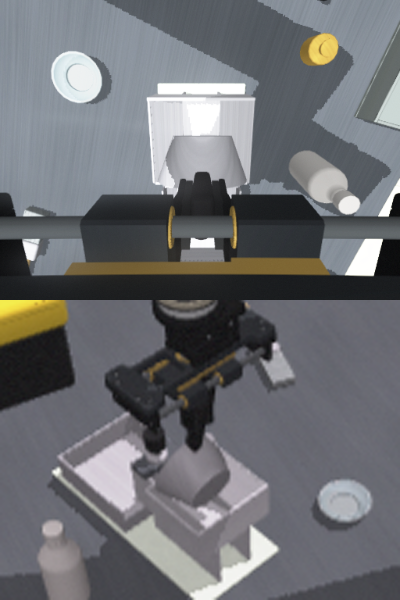

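```bash
python3 - <<'E'
from h import *
s=read_state();c=load('a7w');G=s['position']+[0,0,.019];d=np.array([.267,-.964,0])
for th in range(50,121,10):
    r=np.radians(th);a=d*np.cos(r)+[0,0,-np.sin(r)];b=d*np.sin(r)+[0,0,np.cos(r)]
    print(th,*[(k,proj(c,G+x*a+z*b).round()[1]) for k,x,z in(('joint',.058,-.009),('basefront',.1395,-.042),('baserear',.0745,-.042),('lip',.157,.008),('tail',-.034,-.009))])
fx=(s['position']-[.586,-.029,0])@d-.06;print('grip feeder x',fx)
E
```

```text
50 ('joint', np.float64(262.0)) ('basefront', np.float64(243.0)) ('baserear', np.float64(223.0)) ('lip', np.float64(298.0)) ('tail', np.float64(223.0))
60 ('joint', np.float64(247.0)) ('basefront', np.float64(217.0)) ('baserear', np.float64(205.0)) ('lip', np.float64(269.0)) ('tail', np.float64(237.0))
70 ('joint', np.float64(232.0)) ('basefront', np.float64(191.0)) ('baserear', np.float64(187.0)) ('lip', np.float64(241.0)) ('tail', np.float64(251.0))
80 ('joint', np.float64(218.0)) ('basefront', np.float64(166.0)) ('baserear', np.float64(170.0)) ('lip', np.float64(214.0)) ('tail', np.float64(267.0))
90 ('joint', np.float64(205.0)) ('basefront', np.float64(140.0)) ('baserear', np.float64(153.0)) ('lip', np.float64(188.0)) ('tail', np.float64(282.0))
100 ('joint', np.float64(192.0)) ('basefront', np.float64(113.0)) ('baserear', np.float64(137.0)) ('lip', np.float64(161.0)) ('tail', np.float64(297.0))
110 ('joint', np.float64(180.0)) ('basefront', np.float64(86.0)) ('baserear', np.float64(122.0)) ('lip', np.float64(134.0)) ('tail', np.float64(309.0))
120 ('joint', np.float64(169.0)) ('basefront', np.float64(57.0)) ('baserear', np.float64(108.0)) ('lip', np.float64(106.0)) ('tail', np.float64(320.0))
grip feeder x -0.059089785566857116
```

Bowl hangs in the hopper (scene crop, base at (212,490)), tilted about 78° by the wrist rows (joint 220, base 175). I'll push the lip on against the front wall to go past 90°.

Call:
jog_arm([
  [0.3,-1,0.3],
  [0.6,-2,0.6],
  [0.8,-3,0.8],
  [1.1,-4,1],
  [1.4,-5,1],
  [1.6,-5.8,1],
  [1.6,-5.8,1],
], turn=[0,0,0,0,0,0,0], grip=[0.843,0.843,0.843,0.843,0.843,0.843,0.843])

```text
time_s: 11.25
position: [0.6022, -0.088, 0.2541]
tcp_rot: [[-0.267, 0.964, 0.0], [0.964, 0.267, -0.001], [-0.001, 0.0, -1.0]]
force: [-0.3, -0.2, -1.8]
opening: 0.158
grasp_force: 10.8
```

```bash
sed -i 's/range(218,300,4)/range(60,240,4)/' tail.py;python3 tail.py a8|head -2
```

```text
11.25 [ 0.6022 -0.088   0.2541] 0.158 10.8 M [-0.125 -0.006 -0.022] F [-0.33 -0.21 -1.76]
rows [(60, 237), (64, 240), (68, 241), (72, 254), (76, 255), (80, 255), (84, 255), (88, 255), (92, 255), (96, 255), (100, 255), (104, 255), (108, 255), (112, 255), (116, 146), (120, 146), (124, 145), (128, 147), (132, 173), (136, 227), (140, 224), (144, 218), (148, 215), (152, 215), (156, 214), (160, 212), (164, 214), (168, 215), (172, 213), (176, 216), (180, 215), (184, 213), (188, 45), (192, 44), (196, 45), (200, 43), (204, 43), (208, 43), (212, 43), (216, 43), (220, 44), (224, 46), (228, 48), (232, 50), (236, 51)]
```

Call:
jog_arm([
  [0,0,0],
  [-0.4,1.4,0],
  [-0.8,2.9,0],
  [-0.8,2.9,0],
  [-0.8,2.9,0],
  [-0.8,2.9,1.5],
  [-0.8,2.9,4],
  [-0.8,2.9,7],
  [-0.8,2.9,9],
  [-0.8,2.9,9],
], turn=[0,0,0,0,0,0,0,0,0,0], grip=[1,1,1,1,1,1,1,1,1,1])

```text
time_s: 12.55
position: [0.5953, -0.0587, 0.3472]
tcp_rot: [[-0.267, 0.964, 0.006], [0.964, 0.267, -0.002], [-0.003, 0.005, -1.0]]
force: [-0.2, -0.6, -0.8]
opening: 0.155
grasp_force: 30.0
```

```bash
python3 ang.py b1 | head -1
```

```text
12.55 [ 0.5953 -0.0587  0.3472] 0.155 29.99993654899299 [-0.114 -0.044 -0.032] [-0.16 -0.58 -0.79]
```

Call:
jog_arm([
  [-0.2,2,0],
  [-0.4,5,0],
  [-0.6,8,0],
  [-0.8,11,0],
  [-1,14,0],
  [-1.2,17,-1],
  [-1.5,20,-3],
  [-1.8,22,-6],
  [-2,23.5,-9],
  [-2,24,-11.5],
  [-2,24,-13],
  [-2,24,-13],
], turn=[4,10,17,24,31,38,45,51,57,61,63.5,63.5], grip=[1,1,1,1,1,1,1,1,1,0.843,0.8405,0.8405])

```text
time_s: 14.15
position: [0.572, 0.1818, 0.2116]
tcp_rot: [[-0.982, 0.191, -0.006], [0.191, 0.982, -0.001], [0.006, -0.002, -1.0]]
force: [-0.1, 0.9, -2.1]
opening: 0.163
grasp_force: 3.8
```

```bash
python3 - <<'E'
from h import *
s=read_state();print(s['time_s'],s['position'].round(4),s['opening'],s['grasp_force'],s['moment'].round(3),s['force'].round(2))
w=snap('wrist','c1w');t=snap('top','c1t');sc=snap('scene','c1s')
G=s['position']+[0,0,.019];d=np.array([.982,-.19,0])
for th in range(60,121,10):
    r=np.radians(th);a=d*np.cos(r)+[0,0,-np.sin(r)];b=d*np.sin(r)+[0,0,np.cos(r)]
    print(th,[(k,proj(w,G+x*a+z*b).round()[1]) for k,x,z in(('joint',.058,-.009),('basefront',.1395,-.042),('baserear',.0745,-.042))])
g=w['color'].max(2);print([(v,int(g[v,253:266].mean())) for v in range(80,240,5)])
u,v=proj(t,[.586,-.06,.09]).astype(int);A=t['color'][v-40:v+40,u-50:u+50]
u,v=proj(sc,[.586,-.029,.1]).astype(int);B=sc['color'][v-40:v+40,u-50:u+50]
cv2.imwrite('pics/c1v.png',np.hstack([np.vstack([cv2.resize(q,(375,300),interpolation=cv2.INTER_CUBIC) for q in(A,B)]),np.vstack([cv2.resize(q,(400,300)) for q in (w['color'],sc['color'])])]))
E
```

```text
14.15 [0.572  0.1818 0.2116] 0.16304827075047928 3.8454388354875846 [ 0.003 -0.08  -0.033] [-0.1   0.89 -2.1 ]
60 [('joint', np.float64(250.0)), ('basefront', np.float64(219.0)), ('baserear', np.float64(208.0))]
70 [('joint', np.float64(235.0)), ('basefront', np.float64(194.0)), ('baserear', np.float64(190.0))]
80 [('joint', np.float64(221.0)), ('basefront', np.float64(168.0)), ('baserear', np.float64(173.0))]
90 [('joint', np.float64(208.0)), ('basefront', np.float64(143.0)), ('baserear', np.float64(156.0))]
100 [('joint', np.float64(195.0)), ('basefront', np.float64(116.0)), ('baserear', np.float64(140.0))]
110 [('joint', np.float64(183.0)), ('basefront', np.float64(89.0)), ('baserear', np.float64(125.0))]
120 [('joint', np.float64(172.0)), ('basefront', np.float64(61.0)), ('baserear', np.float64(111.0))]
[(80, 72), (85, 74), (90, 73), (95, 70), (100, 71), (105, 73), (110, 74), (115, 74), (120, 78), (125, 95), (130, 95), (135, 97), (140, 179), (145, 179), (150, 172), (155, 170), (160, 170), (165, 169), (170, 172), (175, 171), (180, 174), (185, 172), (190, 55), (195, 30), (200, 29), (205, 28), (210, 26), (215, 27), (220, 25), (225, 26), (230, 27), (235, 27)]
```

View pics/c1v.png

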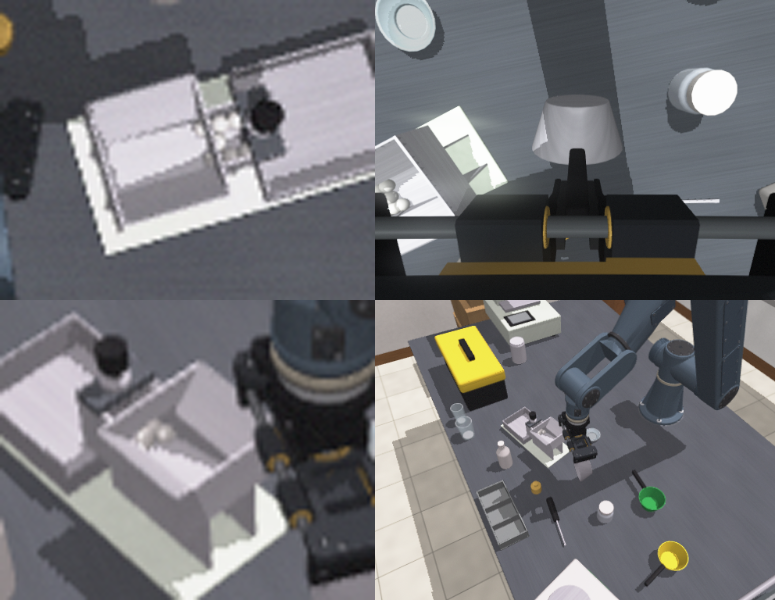

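Call:
jog_arm([
  [0,0,-3],
  [0,0,-6],
  [-0.5,0.1,-7.2],
  [-1.5,0.3,-7.6],
  [-2.5,0.5,-7.7],
  [-3.5,0.7,-7.7],
  [-4.5,0.9,-7.7],
], turn=[0,0,0,0,0,0,0], grip=[0.841,0.841,0.841,0.841,0.841,0.841,0.841])

```text
time_s: 15.18
position: [0.5285, 0.1914, 0.1376]
tcp_rot: [[-0.982, 0.191, 0.001], [0.191, 0.982, 0.0], [-0.001, 0.001, -1.0]]
force: [-0.0, 0.0, -1.2]
opening: 0.161
grasp_force: 5.3
```

```bash
cat > th.py <<'E'
from h import *
import sys
s=read_state();print(s['time_s'],s['position'].round(4),s['opening'],s['grasp_force'],s['moment'].round(3),s['force'].round(2))
w=snap('wrist',sys.argv[1])
G=s['position']+[0,0,.019];d=np.array([.982,-.19,0])
for th in range(0,121,10):
    r=np.radians(th);a=d*np.cos(r)+[0,0,-np.sin(r)];b=d*np.sin(r)+[0,0,np.cos(r)]
    print(th,[int(proj(w,G+x*a+z*b)[1]) for x,z in((.058,-.009),(.1395,-.042),(.0745,-.042),(-.034,-.009))],end=';')
g=w['color'].max(2);print([(v,int(g[v,253:266].mean())) for v in range(100,300,5)])
E
python3 th.py c2
```

```text
15.175 [0.5285 0.1914 0.1376] 0.16106612880619423 5.31576566529111 [-0.014 -0.241 -0.015] [-0.04  0.01 -1.24]
0 [341, 395, 325, 194];10 [326, 360, 304, 196];20 [310, 328, 283, 200];30 [295, 299, 263, 207];40 [279, 271, 244, 216];50 [264, 244, 225, 227];60 [249, 218, 207, 240];70 [234, 193, 189, 255];80 [220, 167, 172, 271];90 [207, 141, 155, 286];100 [194, 115, 139, 300];110 [183, 88, 124, 313];120 [172, 59, 111, 323];[(100, 80), (105, 77), (110, 78), (115, 76), (120, 75), (125, 77), (130, 78), (135, 77), (140, 76), (145, 78), (150, 78), (155, 76), (160, 80), (165, 168), (170, 172), (175, 165), (180, 163), (185, 163), (190, 163), (195, 167), (200, 167), (205, 170), (210, 167), (215, 30), (220, 31), (225, 33), (230, 35), (235, 35), (240, 35), (245, 32), (250, 29), (255, 29), (260, 32), (265, 28), (270, 27), (275, 29), (280, 56), (285, 70), (290, 82), (295, 97)]
```

Call:
jog_arm([
  [0,0,1],
  [2,-0.4,1.5],
  [5,-1,1.5],
  [7.5,-1.5,1.5],
  [7.8,-1.5,0.8],
  [7.6,-1.5,-0.2],
  [6.9,-1.4,-0.4],
  [6,-1.2,-0.7],
  [5,-1,-1],
  [4,-0.8,-1.3],
  [3,-0.6,-1.5],
], turn=[0,0,0,0,0,0,0,0,0,0,0], grip=[0.9,0.9,0.9,0.9,0.9,0.842,0.842,0.842,0.842,0.842,0.842])

```text
time_s: 16.6
position: [0.5583, 0.1852, 0.1235]
tcp_rot: [[-0.982, 0.19, 0.001], [0.19, 0.982, -0.0], [-0.001, 0.0, -1.0]]
force: [-1.4, -0.0, 4.5]
opening: 0.159
grasp_force: 7.9
```

```bash
python3 th.py c3
```

```text
16.6 [0.5583 0.1852 0.1235] 0.15907703166693865 7.886943136041173 [-0.143  0.029 -0.038] [-1.41 -0.02  4.46]
0 [341, 395, 325, 194];10 [326, 360, 304, 196];20 [310, 328, 283, 200];30 [295, 299, 263, 207];40 [279, 271, 244, 216];50 [264, 244, 225, 227];60 [249, 218, 207, 240];70 [234, 193, 189, 255];80 [220, 167, 172, 271];90 [207, 141, 155, 286];100 [194, 115, 139, 300];110 [183, 88, 124, 313];120 [172, 59, 111, 324];[(100, 65), (105, 66), (110, 63), (115, 64), (120, 65), (125, 63), (130, 66), (135, 66), (140, 66), (145, 64), (150, 66), (155, 66), (160, 67), (165, 68), (170, 67), (175, 70), (180, 68), (185, 70), (190, 70), (195, 70), (200, 135), (205, 129), (210, 126), (215, 125), (220, 125), (225, 98), (230, 30), (235, 33), (240, 33), (245, 33), (250, 31), (255, 30), (260, 28), (265, 24), (270, 64), (275, 59), (280, 48), (285, 61), (290, 71), (295, 84)]
```

Call:
jog_arm([
  [-0.8,0.2,0.1],
  [-1.8,0.3,0],
  [-2.8,0.5,-0.2],
  [-3.8,0.7,-0.5],
  [-4.8,0.9,-0.9],
  [-5.8,1.1,-1.4],
], turn=[0,0,0,0,0,0], grip=[0.842,0.842,0.842,0.842,0.842,0.842])

```text
time_s: 17.4
position: [0.5001, 0.1961, 0.1079]
tcp_rot: [[-0.982, 0.191, -0.0], [0.191, 0.982, -0.0], [0.0, -0.0, -1.0]]
force: [0.3, 0.0, -0.5]
opening: 0.161
grasp_force: 7.9
```

```bash
python3 th.py c4
```

```text
17.4 [0.5001 0.1961 0.1079] 0.16092617663621697 7.888834108889569 [ 0.007 -0.254  0.033] [ 0.29  0.   -0.48]
0 [341, 395, 325, 194];10 [326, 360, 304, 196];20 [310, 328, 283, 200];30 [295, 299, 263, 207];40 [279, 271, 244, 216];50 [264, 244, 225, 227];60 [249, 218, 207, 240];70 [235, 193, 189, 255];80 [221, 167, 172, 270];90 [207, 142, 155, 286];100 [194, 115, 139, 300];110 [183, 88, 124, 313];120 [172, 60, 111, 323];[(100, 103), (105, 102), (110, 100), (115, 101), (120, 102), (125, 100), (130, 100), (135, 103), (140, 99), (145, 99), (150, 98), (155, 99), (160, 98), (165, 99), (170, 98), (175, 99), (180, 96), (185, 96), (190, 98), (195, 97), (200, 68), (205, 32), (210, 33), (215, 33), (220, 34), (225, 34), (230, 37), (235, 37), (240, 35), (245, 34), (250, 34), (255, 31), (260, 30), (265, 29), (270, 29), (275, 34), (280, 73), (285, 93), (290, 106), (295, 125)]
```

Call:
jog_arm([
  [-0.6,0.1,-1],
  [-1.2,0.2,-2.2],
  [-1.8,0.3,-3.4],
  [-2.3,0.4,-4.6],
  [-2.7,0.5,-5.8],
  [-2.9,0.6,-7],
  [-3,0.6,-8],
  [-3,0.6,-8.4],
  [-3,0.6,-8.4],
], turn=[0,0,0,0,0,0,0,0,0], grip=[0.842,0.842,0.842,0.842,0.842,0.842,0.842,0.842,0.842])

```text
time_s: 18.58
position: [0.4712, 0.2019, 0.0239]
tcp_rot: [[-0.982, 0.191, 0.0], [0.191, 0.982, -0.0], [-0.0, -0.0, -1.0]]
force: [-0.3, 0.3, 0.6]
opening: 0.162
grasp_force: 7.9
```

```bash
python3 th.py c5
```

```text
18.575 [0.4712 0.2019 0.0239] 0.1623349662592238 7.9007671773433685 [-0.007  0.213 -0.004] [-0.3   0.32  0.64]
0 [341, 395, 325, 194];10 [326, 360, 304, 196];20 [310, 328, 283, 200];30 [295, 299, 263, 207];40 [279, 271, 244, 216];50 [264, 244, 225, 227];60 [249, 218, 207, 240];70 [235, 193, 189, 255];80 [221, 167, 172, 271];90 [207, 142, 155, 286];100 [194, 115, 139, 300];110 [183, 88, 124, 313];120 [172, 60, 111, 323];[(100, 120), (105, 121), (110, 124), (115, 120), (120, 124), (125, 122), (130, 123), (135, 117), (140, 122), (145, 122), (150, 123), (155, 126), (160, 37), (165, 50), (170, 52), (175, 50), (180, 49), (185, 49), (190, 48), (195, 48), (200, 48), (205, 48), (210, 47), (215, 47), (220, 48), (225, 48), (230, 48), (235, 49), (240, 49), (245, 49), (250, 47), (255, 46), (260, 46), (265, 44), (270, 44), (275, 48), (280, 90), (285, 112), (290, 130), (295, 151)]
```

Call:
jog_arm([
  [0,0,0],
  [0,0,0],
  [0,0,0],
  [0,0,1.5],
  [0,0,5],
  [0,0,10],
  [0,0,11],
  [0,0,11],
], turn=[0,0,0,0,0,0,0,0], grip=[0.8,0.65,0.5,0.4,0.4,0.4,0.4,0.4])

```text
time_s: 19.62
position: [0.4712, 0.2021, 0.1353]
tcp_rot: [[-0.982, 0.191, 0.002], [0.191, 0.982, 0.0], [-0.002, 0.001, -1.0]]
force: [-0.6, -0.6, -0.2]
opening: 0.598
grasp_force: 0.0
```

```bash
python3 - <<'E'
from h import *
s=read_state();print(s['time_s'],s['position'].round(4),s['opening'],s['force'].round(2))
w=snap('wrist','d1w');t=snap('top','d1t');sc=snap('scene','d1s')
g=w['color'].max(2).astype(int)
for v in range(120,265,12):
    q=np.where(g[v,225:295]<60)[0]; print(v,(q.min()+225,q.max()+225,onz(w,225+q.mean(),v,.051).round(3)) if len(q) else None)
# scene diff vs original: bowl visible pixels bright gray; dims of changed areas on the bench
df=cv2.absdiff(sc['color'],load('s0')['color']).max(2)
u,v=proj(sc,[.575,.18,.03]).astype(int);b=sc['color'][v-38:v+38,u-50:u+50]
u,v=proj(sc,[.62,-.1,.06]).astype(int);a=sc['color'][v-38:v+38,u-50:u+50]
cv2.imwrite('pics/d1v.png',np.hstack([np.vstack([cv2.resize(q,(400,300),interpolation=cv2.INTER_CUBIC) for q in(a,b)]),np.vstack([cv2.resize(q,(400,300),interpolation=cv2.INTER_AREA) for q in(w['color'],t['color'][80:330,100:433])])]))
E
```

```text
19.625 [0.4712 0.2021 0.1353] 0.5975319485383384 [-0.59 -0.6  -0.17]
120 None
132 None
144 (np.int64(250), np.int64(266), array([0.426, 0.21 , 0.051]))
156 (np.int64(250), np.int64(266), array([0.436, 0.208, 0.051]))
168 (np.int64(250), np.int64(266), array([0.445, 0.206, 0.051]))
180 (np.int64(250), np.int64(266), array([0.455, 0.204, 0.051]))
192 (np.int64(250), np.int64(266), array([0.465, 0.202, 0.051]))
204 (np.int64(250), np.int64(266), array([0.476, 0.2  , 0.051]))
216 (np.int64(251), np.int64(266), array([0.486, 0.199, 0.051]))
228 (np.int64(251), np.int64(265), array([0.497, 0.196, 0.051]))
240 (np.int64(251), np.int64(265), array([0.508, 0.194, 0.051]))
252 None
264 None
```

View pics/d1v.png

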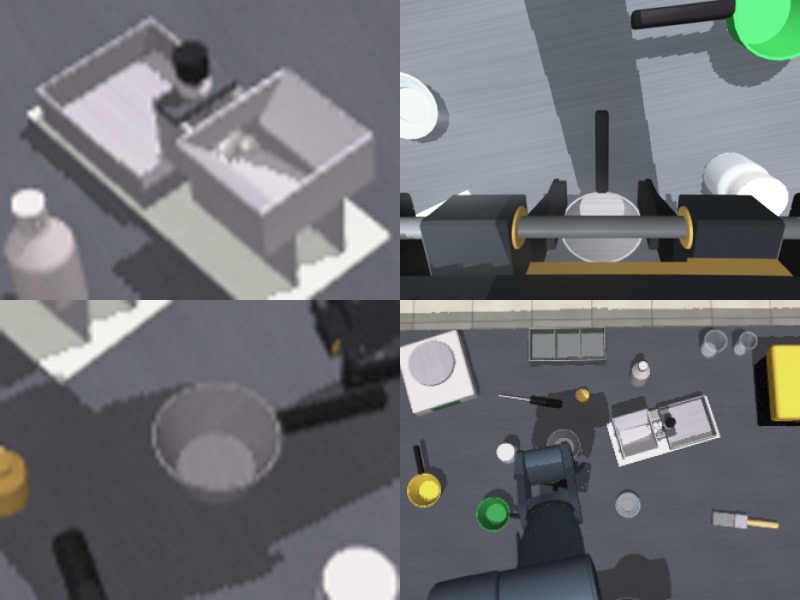

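Scoop stands upright and empty (lower-left crop, bowl at (217,440)). The balls sit in hopper and chute (235,145), the pan is empty and the bystanders are unmoved. Next, the knob.

Call:
jog_arm([
  [0,0,4],
  [1,-2,8],
  [3,-7,12.5],
  [5.5,-12.5,12.5],
  [8,-18,12.5],
  [10,-23,12.5],
  [12,-28,12.5],
  [13.9,-32.5,12.5],
  [13.9,-32.5,12.5],
  [13.9,-32.5,12.5],
], turn=[0,-7,-16,-26,-36,-46,-56,-63.5,-63.5,-63.5], grip=[0.3,0.2,0.1,0.1,0.1,0.1,0.1,0.1,0.1,0.1])

```text
time_s: 21.02
position: [0.6088, -0.1224, 0.2573]
tcp_rot: [[-0.267, 0.964, -0.004], [0.964, 0.267, 0.002], [0.003, -0.003, -1.0]]
force: [-0.6, 0.3, -1.0]
opening: 0.899
grasp_force: 0.0
```

```bash
python3 - <<'E'
from h import *
s=read_state();print(s['time_s'],s['position'].round(4),s['opening'],s['tcp_rot'].round(3)[:,1])
w=snap('wrist','e1w')
print('expect knob top px',proj(w,[.61,-.1235,.161]))
u,v=proj(w,[.61,-.1235,.161]).astype(int)
g=w['color'].max(2);m=np.zeros_like(g);x0,y0=max(u-45,0),v-45
m[y0:v+45,x0:u+45]=(g[y0:v+45,x0:u+45]<60)
n,l,st,ce=cv2.connectedComponentsWithStats(m)
for i in range(1,n):
    if st[i,4]>60: print(st[i],ce[i],onz(w,*ce[i],.158).round(4))
E
```

```text
21.025 [ 0.6088 -0.1224  0.2573] 0.8993507013749821 [ 0.964  0.267 -0.003]
expect knob top px [259.96569776 195.83706016]
[247 174  30  34 511] [264.19765166 190.98630137] [ 0.6126 -0.1191  0.158 ]
```

```bash
python3 - <<'E'
from h import *
w=load('e1w');d=np.array([.267,-.964,0]);yf=np.array([.964,.267,0])
far=onz(w,262,174,.161);near=onz(w,262,208,.131)
for n,p in(('far',far-.014*d),('near',near+.014*d),('L',onz(w,247,188,.158)),('R',onz(w,277,188,.158))): print(n,p.round(4),((p-[.6088,-.1224,0])@d).round(4),((p-[.6088,-.1224,0])@yf).round(4))
E
```

```text
far [ 0.6027 -0.0907  0.161 ] -0.0322 0.0025
near [ 0.6217 -0.1578  0.131 ] 0.0376 0.0029
L [ 0.5974 -0.1205  0.158 ] -0.0048 -0.0105
R [ 0.6227 -0.1135  0.158 ] -0.0049 0.0157
```

Call:
jog_arm([
  [0.3,-0.2,-3],
  [0.3,-0.2,-6],
  [0.3,-0.2,-9],
  [0.3,-0.2,-11.5],
  [0.3,-0.2,-12.6],
  [0.3,-0.2,-12.6],
  [0.3,-0.2,-12.6],
  [0.3,-0.2,-12.6],
  [0.3,-0.2,-12.6],
  [0.3,-0.2,-12.6],
], turn=[0,0,0,0,0,0,0,0,0,0], grip=[0.1,0.1,0.1,0.1,0.2,0.5,1,1,1,1])

```text
time_s: 22.32
position: [0.6116, -0.1254, 0.1335]
tcp_rot: [[-0.268, 0.963, -0.003], [0.963, 0.268, -0.001], [-0.0, -0.003, -1.0]]
force: [-7.6, -4.6, 5.6]
opening: 0.318
grasp_force: 7.0
```

Call:
jog_arm([
  [-0.1,0,0],
  [-0.2,0,0],
  [-0.2,0,0],
], turn=[0,0,0], grip=[1,1,1])

```text
time_s: 22.7
position: [0.6115, -0.1255, 0.1336]
tcp_rot: [[-0.267, 0.964, 0.002], [0.964, 0.267, -0.001], [-0.001, 0.001, -1.0]]
force: [-0.9, -1.2, 3.5]
opening: 0.311
grasp_force: 30.0
```

Call:
jog_arm([
  [-0.2,0,0.5],
  [-0.2,0,1.2],
  [-0.2,0,2],
  [-0.2,0,2.8],
  [-0.2,0,3.4],
  [-0.2,0,3.6],
  [-0.2,0,3.7],
  [-0.2,0,3.7],
], turn=[0,0,0,0,0,0,0,0], grip=[1,1,1,1,1,1,1,1])

```text
time_s: 23.7
position: [0.6113, -0.1254, 0.1687]
tcp_rot: [[-0.267, 0.964, 0.005], [0.964, 0.267, -0.001], [-0.002, 0.005, -1.0]]
force: [7.1, -2.6, -9.8]
opening: 0.312
grasp_force: 30.0
```

```bash
cat > fin.py <<'E'
from h import *
import sys
s=read_state();print(s['time_s'],s['position'].round(4),s['opening'],s['grasp_force'],s['force'].round(2))
F=lambda x,y,z:np.array([.600,-.0855,0])+x*np.array([.267,-.964,0])+y*np.array([.964,.267,0])+[0,0,z]
for n in('top','scene'):
    c=snap(n,sys.argv[1]+n[0]);ref=load(n[0]+'0')
    for nm,x0,x1,y0,y1,z in(('pan',.07,.185,-.06,.06,.012),('hopper',-.105,-.015,-.045,.045,.09)):
        P=np.array([proj(c,F(x,y,z)) for x,y in((x0,y0),(x1,y0),(x1,y1),(x0,y1))]).astype(np.int32)
        m=np.zeros(c['color'].shape[:2],np.uint8);cv2.fillPoly(m,[P],1)
        df=cv2.absdiff(c['color'],ref['color']).max(2)
        gb=cv2.cvtColor(c['color'],cv2.COLOR_BGR2HSV)
        br=((df>25)&(m>0)&(gb[...,2]>210)&(gb[...,1]<35)).astype(np.uint8)
        k,l,st,ce=cv2.connectedComponentsWithStats(br)
        print(n,nm,m.sum(),br.sum(),'dark change',((df>25)&(m>0)&(gb[...,2]<100)).sum(),[(st[i,4],ce[i].round().tolist()) for i in range(1,k) if st[i,4]>4])
E
python3 fin.py f1
```

```text
23.7 [ 0.6113 -0.1254  0.1687] 0.31165530848879663 30.03636647932126 [ 7.1 -2.6 -9.8]
top pan 1030 0 dark change 731 []
top hopper 716 0 dark change 0 []
scene pan 847 21 dark change 11 [(np.int32(6), [188.0, 152.0]), (np.int32(6), [182.0, 157.0])]
scene hopper 621 0 dark change 0 []
```

Call:
jog_arm([
  [0.1,0,0.1],
  [0.2,0,0.3],
  [0.2,0,0.4],
  [0.2,0,0.4],
  [0.2,0,0.4],
  [0.2,0,0.4],
  [0.2,0,0.4],
  [0.2,0,0.4],
  [0.2,0,0.4],
  [0.2,0,0.4],
], turn=[0,0,0,0,0,0,0,0,0,0], grip=[1,1,1,1,1,1,1,1,1,1])

```text
time_s: 25.05
position: [0.6113, -0.1254, 0.1698]
tcp_rot: [[-0.267, 0.964, -0.001], [0.964, 0.267, 0.0], [0.0, -0.0, -1.0]]
force: [6.9, -4.8, -19.4]
opening: 0.313
grasp_force: 30.0
```

```bash
python3 fin.py f2; python3 - <<'E'
from h import *
w=snap('wrist','f2w');cv2.imwrite('pics/x.png',w['color'])
sc=load('f2s')
u,v=proj(sc,[.62,-.12,.06]).astype(int)
cv2.imwrite('pics/fin.png',np.hstack([cv2.resize(sc['color'][v-50:v+50,u-65:u+65],(500,385),interpolation=cv2.INTER_CUBIC),cv2.resize(w['color'],(300,225)).repeat(1,0) if False else cv2.copyMakeBorder(cv2.resize(w['color'],(300,225)),0,160,0,0,cv2.BORDER_CONSTANT)]))
E
```

```text
25.05 [ 0.6113 -0.1254  0.1698] 0.31274538000845625 29.99747060595837 [  6.88  -4.83 -19.36]
top pan 1030 6 dark change 746 []
top hopper 716 0 dark change 0 []
scene pan 847 30 dark change 13 [(np.int32(6), [185.0, 149.0]), (np.int32(15), [178.0, 153.0]), (np.int32(5), [183.0, 157.0])]
scene hopper 621 0 dark change 0 []
```

```bash
python3 - <<'E'
from h import *
c=load('f2s');r=load('d1s')
F=lambda x,y,z:np.array([.600,-.0855,0])+x*np.array([.267,-.964,0])+y*np.array([.964,.267,0])+[0,0,z]
P=np.array([proj(c,F(x,y,.01)) for x in(.048,.188) for y in(-.062,.062)]);print(P.round())
u0,v0=P.min(0).astype(int)-4;u1,v1=P.max(0).astype(int)+4
g=cv2.cvtColor(c['color'],cv2.COLOR_BGR2GRAY)
for v in range(v0,v1): print(v,''.join(' .:-=+*#%@'[min(9,int(q)//26)] for q in g[v,u0:u1]))
H=[proj(c,F(x,0,z)) for x,z in((-.03,.075),(0,.068),(.03,.06))];print('chute px',np.round(H),u0)
u,v=H[0].astype(int)
for im in(r,c):
    gg=cv2.cvtColor(im['color'],cv2.COLOR_BGR2GRAY)[v-14:v+14,u-22:u+22]
    for row in gg: print(''.join(' .:-=+*#%@'[min(9,int(q)//26)] for q in row))
    print()
E
```

```text
[[217. 164.]
 [190. 183.]
 [192. 144.]
 [165. 161.]]
139 =============-:    .. ..:==++=-.  . ......  ...-===-=======
140 ==============-: .     .=+====-.    ....... ..:---=========
141 ===============-:. .: . =+====-:    ... .  ..-----=--======
142 ================--. .   -====--:..  ... .   :-==---========
143 ==================-:. ..:====---.    . .....-====----======
144 =========-=======+*=:...-====--=-. . ... ..:--==-====-=====
145 ================+*+=-::-====--=+==:. .:.:.=---===-==--=====
146 ========-=====++======--======++++-: :=---========--=======
147 =============**========*#+=+++++++==--+==-==+-==-=======-==
148 ===========++++=======#%@%*###++++++=-++==+++===--===-=====
149 =========+**==========%@@%#%%##++++++=======---==-====-====
150 =====-==+*++======+%%+*#%%#%%%###+++++-=====-::====-===-===
151 ======++==========%@@%+*%@@%%%%##+++++--=====-:--=========-
152 =====+*========++=#%@%++%@@%#%%%###+++=-====++-:-==--====-+
153 ===++=+=======%@%%*###++#%%%*%%%%###===-====**=-=--:=====+*
154 ==**==========%@@%+++++=**#*#%%%%##*-=+====+#+==-::-*+=+##*
155 ==+#+=========#%%%+
[... 3834 characters left out ...]
******+++=====+********##
========+===##%**###*******+++=====+*****###
++=======++=+####%%%%#******+++=====+***##*+
++========++=+###%%%%%%###****+++====+#%#*+=
++=-=======++=####%%%%%%%%%#***++++==+#**+==
==---=======++*####%%%%%%%%%%##*+++++++=====
------=======++*####%%%%%%%%%%%%#***+=======
----=*+========+#####%%%%%%%%%%%%#++======+=
---=*#+========+**#####%%%%%%%%%#*=======+++
-=**##*==========+**####%%%%%%%*+=======+++=
=*####*============+*+###%%%%%*+========++=+
*######============++=+*##%##*=========++=+=
#######*+============+==+*#*+==========++++=
########*+============++=++===========+++===
#########*+=============++===========+++====
##########*+=========================++=====
```

```bash
python3 - <<'E'
from h import *
c=load('f2s');g=cv2.cvtColor(c['color'],cv2.COLOR_BGR2GRAY).astype(int)
for v in range(145,173): print(v,''.join(' .:-=+*#%@'[int(np.clip((q-125)/13,0,9))] for q in g[v,165:200]))
w=load('f2w');e=load('e1w')
F=lambda x,y,z:np.array([.600,-.0855,0])+x*np.array([.267,-.964,0])+y*np.array([.964,.267,0])+[0,0,z]
for n,im in(('before',e),('now',w)):
    print(n,[proj(im,F(x,0,.075)).round().tolist() for x in(-.09,-.05,-.01,.02)])
    p0=proj(im,F(-.10,0,.09));p1=proj(im,F(.02,0,.07));gg=cv2.cvtColor(im['color'],cv2.COLOR_BGR2GRAY)
    sc=abs(p1[1]-p0[1])/.12;h=int(.03*sc)
    for v in range(int(p0[1]),int(p1[1])+12,3): print(v,''.join(' .:-=+*#%@'[min(9,int(q)//26)] for q in gg[v,int(p0[0])-h:int(p0[0])+h:2]))
E
```

```text
145             .:.                    
146           ..               .       
147          ::        :+  . .....     
148        .:.        *%%#:+==... .    
149      .::          #%%%=***=....    
150     .:        :%#.-*#*+****==....  
151   ..          *%@#::%%%#*****..... 
152  .:        :  *%%#::%%%#=****==... 
153 .         *%%#-++=.:*##*=******=   
154           #%%%..:.  :==:+******-   
155 .         +##*. .=.  ...*****-.    
156 :.        :-=--==##*. ==***=-      
157  :.    .= .. .+*+%%%#+*****        
158   :: .=+*...==**=#%%#+*****        
159    .-+***+==****:=*#+-*****.       
160     :**********-..:-.+*****-       
161      .+********... .=*******       
162        +*******=..=+********       
163 :       =*******==**********       
164 --       :+*****************:      
165  -:       .=****-*--***+****-      
166   --        =---.-..-*++==**-      
167    :-        ........-===-+*=      
168     .-.        ...... -=-:-**      
169      .-.        .......::.:**      
170        -.        ...... . +**.     
171         -:        ....... **=.     
172          -:     
[... 3732 characters left out ...]
@@@@@+@@@@
137 ++++++++++++++++++++++++++++++++++=+=====
140 +++++=++++++++++=++++++++++==============
143 @@@@@@@@@@@@@@@@@@@@@@@@@@@@@@@@#########
146 @@@@%%%@@@@@@@@@@@@@@@@@@@@@@@@####****##
149 @@%@=--#################%##%%######=++#@#
152 @@@@=--*#############@@@@@@@@@@@@@@*++*##
155 @@@@+--+#############@@@@@@@@@@@@@@++++##
158 @@@@+--+##############@@@@@@@@@@@@@++++##
161 @@@@*-==##############@@@@@@@@@@@@@++=**#
164 @@@@#===##############@@@@@@@@@@@@@++-*#%
167 @@@@#===##############@@@@@@@@@@@@@++-##%
170 @@@@%---###############@@@@@@@@@@@@++-##%
173 @@@@%---##############%@@@@@@@@@@@@+--##%
176 *#%@@---##############@@@@@@@@@@@@%+--##+
179 ===@@---#######****+**++*%+####@#@%=--##-
```

Call:
jog_arm([
  [0,0,0],
  [0,0,0],
  [0,0,0],
  [0,0,0],
  [0,0,0],
  [0,0,0],
  [0,0,0],
  [0,0,0],
  [0,0,0],
  [0,0,0],
], turn=[0,0,0,0,0,0,0,0,0,0], grip=[1,1,1,1,1,1,1,1,1,1])

```text
time_s: 26.45
position: [0.6113, -0.1254, 0.1699]
tcp_rot: [[-0.267, 0.964, -0.001], [0.964, 0.267, 0.0], [0.0, -0.0, -1.0]]
force: [7.3, -4.0, -20.4]
opening: 0.309
grasp_force: 30.0
```

```bash
python3 fin.py f3; python3 - <<'E'
from h import *
def show(im,u0,u1,v0,v1,lo,st):
    g=cv2.cvtColor(im['color'],cv2.COLOR_BGR2GRAY).astype(int)
    for v in range(v0,v1): print(v,''.join(' .:-=+*#%@'[int(np.clip((q-lo)/st,0,9))] for q in g[v,u0:u1]))
c=load('f3s');show(c,165,200,145,173,125,13)
df=cv2.absdiff(c['color'],load('f2s')['color']).max(2);print('moved px',(df[140:185,160:225]>25).sum())
F=lambda x,y,z:np.array([.600,-.0855,0])+x*np.array([.267,-.964,0])+y*np.array([.964,.267,0])+[0,0,z]
t=load('f3t');P=np.array([proj(t,F(x,y,.01)) for x in(.048,.188) for y in(-.062,.062)]);print(P.round())
a,b=P.min(0).astype(int);e,f=P.max(0).astype(int);show(t,a,e,b,f,0,26)
E
```

```text
26.45 [ 0.6113 -0.1254  0.1699] 0.3093157525709423 29.997461349412333 [  7.33  -3.95 -20.4 ]
top pan 1030 6 dark change 751 []
top hopper 716 0 dark change 0 []
scene pan 847 30 dark change 12 [(np.int32(6), [185.0, 149.0]), (np.int32(15), [178.0, 153.0]), (np.int32(5), [183.0, 157.0])]
scene hopper 621 0 dark change 0 []
145             .:.                    
146           ..               .       
147          -:        -+  . ... .     
148        .:.        *%%#:+==.....    
149      .::          #%%%=***=...     
150     .:        :%#.-*#*+****==....  
151   ..          *%@#::%%%#*****..... 
152  .:        :  *%%#::%%%#=****==... 
153 .         *%%#-+++..*##*=******=   
154           #%%%....  :==:+******-   
155 .         +##*. .=.  .. *****-.    
156 :.        :-=--==*#*. ==***=-      
157  :.    .= .. .+*+%%%#=*****        
158   :- .=+*...==**=#%%#+*****        
159    .-+***++=****:+##+-*****.       
160     :**********-..--.+*****-       
161      :+********... .=*******       
162        +*******=..=+********       
163 :       =*******==**********       
164 -:       :+*
[... 1849 characters left out ...]
=-:...........::::::::::::::----:....
190 :..:======:.................:::::----------::.
191 ...======:....................::::------------
192 ..:=====:.....::-::::..:.....:..::::---------=
193 ..-===:........:.:.:...::::::.:.::::-:------=-
194 ..-=::............:.::::::::::-:::..:::--=-=-=
195 ..::::............:..:::::::::-:::.::.::---=--
196 .::::::.............::::::::::::::::...::-----
197 .:::::............::::::::::::::::::.:.::----:
198 :::::.............::::::::::::::::::::.:..:--.
199 :.:::...............::::::::::::::::::::.::-:.
200 ...:.............:.:::::::::::::::::::::::.:..
201 ..::............:.::::::::::::::::::::::::...:
202 ................:::::::::::::::::::::::::-...:
```

```bash
python3 - <<'E'
from h import *
c=load('f3s');t=load('f3t');O=np.array([.600,-.0855,0]);d=np.array([.267,-.964,0]);y=np.array([.964,.267,0])
f=lambda p:((p-O)@d*1e3).round(),((p-O)@y*1e3).round()
for n,im,L in(('scene',c,[(187,149),(182,151.5),(188.7,152),(177.2,154),(184,158),(191,151),(193,153),(172.5,158.5)]),('top',t,[(355,178),(355,183),(352,186)])):
    for q in L:
        p=onz(im,*q,.012);print(n,q,[((p-O)@d*1e3).round(),((p-O)@y*1e3).round()])
F=lambda x,yy,z:O+x*d+yy*y+[0,0,z]
hsv=cv2.cvtColor(c['color'],cv2.COLOR_BGR2HSV)
for q in[(187,149),(182,151),(177,154),(184,158),(192,152),(189,152),(175,161),(190,162),(186,165),(185,170)]: print(q,c['color'][int(q[1]),int(q[0])],load('d1s')['color'][int(q[1]),int(q[0])])
print([(x,yy,proj(c,F(x,yy,.012)).round().tolist()) for x in(.055,.08) for yy in(-.05,0,.05)])
E
```

```text
Traceback (most recent call last):
NameError: name 'p' is not defined. Did you mean: 'np'?
```

```bash
python3 - <<'E'
from h import *
c=load('f3s');t=load('f3t');O=np.array([.600,-.0855,0]);d=np.array([.267,-.964,0]);y=np.array([.964,.267,0])
for n,im,L in(('scene',c,[(187,149),(182,151.5),(188.7,152),(177.2,154),(184,158),(191,151),(193,153),(172.5,158.5)]),('top',t,[(355,178),(355,183),(352,186)])):
    for q in L:
        p=onz(im,*q,.012);print(n,q,[((p-O)@d*1e3).round(),((p-O)@y*1e3).round()])
F=lambda x,yy,z:O+x*d+yy*y+[0,0,z]
a=load('d1s')['color']
for q in[(187,149),(182,151),(177,154),(184,158),(192,152),(189,152),(175,161),(190,162),(186,165),(185,170)]: print(q,c['color'][q[1],q[0]],a[q[1],q[0]])
print([(x,yy,proj(c,F(x,yy,.012)).round().tolist()) for x in(.055,.08) for yy in(-.05,0,.05)])
# saturation-based: balls are whiter than the pan
S=c['color'].astype(int);k=S[...,0]-S[...,1]
for v in range(143,176): print(v,''.join('%3d'%k[v,u] for u in range(168,200)))
E
```

```text
scene (187, 149) [np.float64(178.0), np.float64(-31.0)]
scene (182, 151.5) [np.float64(181.0), np.float64(-10.0)]
scene (188.7, 152) [np.float64(162.0), np.float64(-26.0)]
scene (177.2, 154) [np.float64(184.0), np.float64(11.0)]
scene (184, 158) [np.float64(151.0), np.float64(5.0)]
scene (191, 151) [np.float64(160.0), np.float64(-35.0)]
scene (193, 153) [np.float64(148.0), np.float64(-34.0)]
scene (172.5, 158.5) [np.float64(178.0), np.float64(36.0)]
top (355, 178) [np.float64(183.0), np.float64(-2.0)]
top (355, 183) [np.float64(177.0), np.float64(-20.0)]
top (352, 186) [np.float64(163.0), np.float64(-27.0)]
(187, 149) [191 185 192] [214 203 211]
(182, 151) [218 219 224] [189 178 185]
(177, 154) [240 240 242] [151 142 148]
(184, 158) [237 237 240] [215 205 212]
(192, 152) [215 204 213] [214 203 213]
(189, 152) [196 186 193] [216 205 214]
(175, 161) [219 210 216] [217 209 215]
(190, 162) [215 205 213] [215 205 212]
(186, 165) [217 207 214] [215 206 213]
(185, 170) [149 141 146] [219 211 216]
[(0.055, -0.05, [213.0, 164.0]), (0.055, 0, [202.0, 172.0]), (0.055, 0.05, [191.0, 179.0]), (0.
[... 2717 characters left out ...]
6  1 -7 -8 -3  5  5  5  5  7  5  8  7  8  8  8  9  8  7  0  0 -1 -1  6 11  8  7  4  5  5  5  7
170   6  5  2 -4 -7 -3  4  5  5  5  5  5  5  7  9  8  8  8  7  7  3  0  3 11 10  9  7  5  7  5  4  6
171   5  6  7  3 -5 -8 -5  4  4  5  6  6  5  6  7  7  8  7  7  7  6  7  6 11  9 10  8  5  6  5  5  6
172   6  5  7  6  2 -5 -8 -6  2  5  5  7  6  5  6  8  8  9  8  7  8  8  8  9 10  9  8  6  4  6  6  6
173   6  5  6  6  6  4 -4 -8 -5  0  6  6  7  6  5  6  6  8  8  8  8  8  8  7  8 10  8  7  7  6  5  7
174   6  5  7  6  7  5  4 -3 -7 -8  1  5  6  6  5  5  6  7  9  9  8  8  9  8  8  7  7  7  8  7  5  6
175   8  6  6  7  6  5  4  4 -2 -6 -5  0  6  5  6  5  6  6  7  8  8  8  8  9  8  9  8  9  8  5  6  5
```

```bash
python3 - <<'E'
from h import *
O=np.array([.600,-.0855,0]);d=np.array([.267,-.964,0]);y=np.array([.964,.267,0])
F=lambda x,yy,z:O+x*d+yy*y+[0,0,z]
def blobs(n,z,lo):
    c=load(n);S=c['color'].astype(int);m=((abs(S[...,0]-S[...,1])<=2)&(abs(S[...,2]-S[...,1])<=7)&(S[...,1]>lo)).astype(np.uint8)
    k,l,st,ce=cv2.connectedComponentsWithStats(m);print(n)
    for i in range(1,k):
        if st[i,4]>=5:
            p=onz(c,*ce[i],z);X,Y=((p-O)@d*1e3).round(),((p-O)@y*1e3).round()
            if -300<X<260 and abs(Y)<200: print(' ',st[i].tolist(),ce[i].round(1).tolist(),'feeder',X,Y)
for n in('f3s','s0','d1s'): blobs(n,.012,100)
blobs('f3t',.012,90);blobs('f2w',.07,100);blobs('e1w',.07,100)
w=load('f2w');print([(x,proj(w,F(x,0,.06)).round().tolist()) for x in(-.01,.0,.02,.04,.06,.08)])
E
```

```text
f3s
  [175, 147, 14, 11, 60] [182.1, 152.2] feeder 178.0 -8.0
  [182, 156, 4, 5, 16] [183.4, 158.3] feeder 151.0 8.0
  [187, 167, 4, 4, 10] [188.9, 168.3] feeder 100.0 23.0
  [176, 172, 5, 5, 5] [178.0, 174.0] feeder 106.0 68.0
  [184, 179, 7, 6, 7] [187.0, 181.9] feeder 56.0 67.0
  [157, 180, 9, 12, 67] [160.8, 184.9] feeder 108.0 140.0
  [202, 182, 5, 5, 5] [204.0, 184.0] feeder 8.0 31.0
  [157, 188, 18, 29, 214] [166.9, 205.8] feeder 22.0 179.0
  [229, 189, 8, 5, 8] [232.5, 190.5] feeder -80.0 -20.0
  [156, 191, 3, 4, 5] [156.8, 192.4] feeder 91.0 170.0
  [216, 194, 5, 5, 5] [218.0, 196.0] feeder -64.0 31.0
  [224, 201, 5, 4, 7] [226.6, 202.7] feeder -105.0 29.0
s0
  [176, 172, 5, 5, 5] [178.0, 174.0] feeder 106.0 68.0
  [183, 178, 8, 7, 8] [186.5, 181.4] feeder 59.0 67.0
  [157, 180, 9, 13, 69] [160.9, 185.1] feeder 107.0 141.0
  [233, 190, 5, 5, 5] [235.0, 192.0] feeder -91.0 -22.0
  [224, 197, 5, 8, 12] [227.2, 201.2] feeder -101.0 23.0
  [156, 198, 20, 19, 183] [166.1, 207.1] feeder 20.0 184.0
  [255, 226, 16, 14, 137] [262.6, 233.2] feeder -272.0 27.0
d1s
  [208, 165, 10, 8, 
[... 5219 characters left out ...]
.0 31.0
  [252, 158, 5, 7, 11] [254.1, 161.5] feeder 28.0 -7.0
  [295, 188, 3, 3, 5] [296.0, 189.0] feeder 60.0 42.0
  [234, 196, 3, 3, 7] [235.3, 196.9] feeder 70.0 -29.0
  [237, 210, 2, 4, 5] [237.6, 211.8] feeder 89.0 -27.0
  [267, 212, 2, 3, 5] [267.6, 213.0] feeder 90.0 9.0
  [247, 217, 2, 4, 5] [247.4, 218.4] feeder 97.0 -15.0
  [270, 220, 2, 5, 6] [270.5, 222.0] feeder 102.0 12.0
  [238, 249, 1, 6, 6] [238.0, 251.5] feeder 141.0 -28.0
  [267, 250, 1, 5, 5] [267.0, 252.0] feeder 142.0 9.0
  [247, 252, 2, 5, 6] [247.5, 254.0] feeder 145.0 -16.0
[(-0.01, [258.0, 132.0]), (0.0, [258.0, 144.0]), (0.02, [258.0, 166.0]), (0.04, [258.0, 188.0]), (0.06, [258.0, 209.0]), (0.08, [258.0, 229.0])]
```

```bash
python3 - <<'E'
from h import *
O=np.array([.600,-.0855,0]);d=np.array([.267,-.964,0]);y=np.array([.964,.267,0])
w=load('f2w');c=load('f3s')
for q in[(230,226),(240,226),(235,227),(284,225)]:
    p=onz(w,*q,.012);print(q,((p-O)@d*1e3).round(),((p-O)@y*1e3).round(),'scene px',proj(c,p).round())
S=w['color'].astype(int)
for v in range(214,240): print(v,' '.join('%3d'%S[v,u,1]+('o' if abs(S[v,u,0]-S[v,u,1])<=2 else '.') for u in range(218,300,3)))
E
```

```text
(230, 226) 98.0 -32.0 scene px [201. 161.]
(240, 226) 98.0 -20.0 scene px [199. 162.]
(235, 227) 100.0 -26.0 scene px [200. 161.]
(284, 225) 97.0 28.0 scene px [188. 170.]
214 116. 115. 105.  77.  75.  78.  77.  78. 155.  81. 126. 209. 154. 157. 156. 160. 155. 134.  76o 158.  77.  73.  73.  69.  72.  69.  70.  69.
215 116. 115.  80.  78.  77.  78.  77.  76. 155.  81. 164. 157. 157. 158. 156. 159. 156. 154.  77. 159.  77.  72.  72.  73.  72.  72.  71.  71.
216 115. 118.  80.  79.  78.  78.  78.  78. 156.  79. 164. 157. 155. 157. 158. 161. 156. 154.  94. 159.  73.  71.  72.  71.  71.  69.  73.  69.
217 118. 117.  79.  78.  79.  78.  76.  77. 155.  95. 164. 159. 155. 145. 143. 160. 157. 156. 130. 160.  72.  72.  73.  69.  71.  71.  70.  68.
218 117. 116.  78.  78.  79.  77.  75.  77. 139. 135. 165. 159. 148. 108. 108. 147. 155. 154. 154. 151.  72.  71.  72.  71.  70.  71.  69.  67.
219 115. 116.  78.  78.  77.  76.  77.  76.  99. 159. 164. 156. 113.  72.  73.  96. 154. 157. 153. 124.  71.  72.  72.  69.  70.  68.  71.  68.
220 116. 113.  79.  78.  78.  78.  74.  76.  74. 160. 165. 136. 
[... 2115 characters left out ...]
 40o  38o  38.  41o  35o  37o  33o  34.  32o  33o  29o  29o  27o  29o  29o  27o  29o  27o  26o  27o  28o  29o  23o  23o  24o
236  41o  38o  38o  39o  39o  37o  38o  34o  34o  35o  32.  31o  31o  32o  29o  30o  28o  27.  28o  27o  29o  24o  28o  30o  25.  22.  23o  26o
237  38.  39o  38o  40.  40o  40o  36o  32.  33.  33o  34o  32o  29o  31o  29o  29o  29o  27o  28o  27o  27o  27o  28o  26o  30o  23o  21o  20o
238  42o  40o  39o  39.  39o  40o  33.  34o  34o  32o  32o  33o  30o  32o  30o  31o  28o  29o  27o  27o  24o  26o  26o  27o  28o  21o  21o  23o
239  39o  38o  36o  40o  40o  39o  32o  36o  35o  32o  33o  33o  35o  33o  34o  32o  32.  27o  27o  28o  26o  26o  27o  25.  26o  22o  21.  22o
```

```bash
python3 - <<'E'
from h import *
for n in('f1s','f3s'):
    S=load(n)['color'].astype(int);k=S[...,0]-S[...,1];print(n)
    for v in range(143,176): print(v,''.join('#' if S[v,u,1]<95 else ('O' if k[v,u]<=2 else '.') for u in range(165,235)))
d=load('d1s')['color'];print(d[161,198:203].tolist())
E
```

```text
f1s
143 ..............#######......##############.............................
144 ................#####.......############..............................
145 .................###..........#########...............................
146 ..............................########................................
147 ................................##....................................
148 .................................#.......#............................
149 ........................................###...........................
150 ........................................####..........................
151 ..........................................####........................
152 ......................OOO.................###..#......................
153 ......................OOOO...................###......................
154 .....................OOOOO......#...........####......................
155 .....................OOOO.......##.........###........................
156 ................OO..OOOOO..O..####.......####.........................
157 ...............OOOO.OOOO..O..#######...###
[... 3229 characters left out ...]
............................
168 ###OOOO.##............OOOO............................................
169 ####OOOO#####.........OOOO............................................
170 ######OOO...#...........O.............................................
171 #######OOO..###.......................................................
172 .#######OOOO..##......................................................
173 ..#######OOOO..#.#....................................................
174 ...#######OOOO.##.....................................................
175 ....#######OOOO..#....................................................
[[102, 93, 92], [93, 85, 85], [67, 62, 62], [75, 71, 72], [97, 91, 94]]
```

```bash
python3 -c "
from rig import *
s=read_state();print(s['time_s'],s['position'],s['force'],s['grasp_force'])
print(hand_in())"
```

```text
26.55 [ 0.61130365 -0.12541307  0.169846  ] [  7.73854531  -3.88924459 -19.39725436] 29.997517691081157
the job is handed in; nothing more can be done
None
```

Handed in at 26.6 s: the balls were poured with the pin down, the empty scoop stands upright on the bench, and the pin is held at its upper stop. I counted six balls in the pan and saw none left in the hopper or upper chute; the seventh, probably hidden by the pin's bridge, is unconfirmed.

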